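Start the lantern charging at the covered solar switch

TASK

Put the green lantern on charge: slide the orange cover of the charging switch fully open to its left stop, then push the red-tipped spring toggle well over towards the green marker, not the black one, and hold it there for at least one second. Let it spring back to the middle, then slide the cover fully shut over it again. Leave the lantern, tier box, torch and jar standing where they are.

Things in the scene. Friction and masses are not known exactly. Their poses are not given: they have to be found in the camera images.
- charger: Fixed blue solar charging box with a white panel sloping 35 deg, low edge to the robot. Origin on the table straight below the toggle's pivot; x level, from the low edge into the shelf; y level along the panel, left as seen from the robot; z up. In this frame the panel's outward normal is n = (-0.574, 0, 0.819), up-slope is t = (0.819, 0, 0.574).
- pivot (a point): The toggle's pivot in the panel's face, 75 mm above the charger's origin. The panel's face reaches 56 mm up-slope and down-slope of it (along t), 78 mm to the charger's -y and 158 mm to +y. Axes as the charger's.
- shelf: Fixed shelf over the box's back: plank 240 x 740 x 25 mm, underside 195 mm up, on brick stacks 236 x 113 mm at y = +-290 mm. Origin on the table below its centre, axes as the charger's. Its front edge (x = -120 mm) is only 22 mm beyond the toggle's tip seen from above, so a vertical gripper would strike it: lean the tool back to the robot, about along the panel's normal.
- cover (a joint): Slide of the orange cover along the charger's +y (m): 0 = shut, centred over the toggle; 0.11 = fully open, at its stop. Starts 0 to 0.015; stays where left, friction 1.5 N. The cover is a tunnel 70 mm long (y), 96 mm wide (along t), flat top 48 mm off the panel (along n), open at both y ends.
- cover_handle (a point): Centre of the black fin handle on top of the cover: 14 mm thick (along y), 32 mm long (along t), 28 mm high (along n, from 48 to 76 mm off the panel). It is 62 mm along n from the panel, in line with the toggle's pivot when the cover is shut, and moves with the cover.
- toggle (a joint): Angle of the toggle (rad): 0 = spring-centred, standing along the panel's normal; positive = leaning to the charger's +y, negative = to -y; stops at +-0.45. The spring needs about 4 N at the tip at the stop; let go, it returns to 0 at once. It counts as well over beyond 0.3 rad.
- toggle_tip (a point): Centre of the toggle's red ball (13 mm diameter), 32 mm from the pivot in the panel face, on an 8 mm steel stem; it moves about 14 mm to either stop.
- mark_green_c (a point): Centre of the green round marker disc (16 mm diameter, 4 mm thick) lying on the panel 60 mm to one side (+y or -y, varies) of the toggle and 32 mm down-slope: the lantern's side.
- mark_black_c (a point): Centre of the black round marker disc, same size, 60 mm to the other side of the toggle: the torch's side, not to be used.
- lantern_c (a point): Centre of the loose green lantern, 110 mm diameter, 209 mm high, standing on one end of the plank; not to be moved.
- tiers_c (a point): Centre of the loose three-tier plastic box (blue, yellow, red), 106 x 156 x 141 mm high (plus a small handle), on the other end of the plank; not to be moved.
- torch_c (a point): Centre of the loose black torch standing on its head, 58 mm diameter, 145 mm high, on the table in front of one brick stack; not to be moved.
- jar_c (a point): Centre of the loose small glass jar with a yellow lid, 60 mm diameter, 85 mm high, on the table in front of the other brick stack; not to be moved.
Mind the look-alikes: they are no part of the job. Leave any pink look-alike of the part that bears lantern_c alone.

How it is judged:
By the outcome, as a careful person would: the job done as asked, in the order asked, and still so for the second after the job is handed in, with the robot touching nothing.
It also fails if it takes over 64 s, if anything falls off the work surface, if the arm or the gripper's body presses on something with over 40 N, if the wrist force passes 120 N, or if a joint passes its speed limit or range.

ROBOT

A 6-joint arm with a two-finger parallel gripper is mounted at the origin on the work surface. World frame = base frame: x ahead of the robot, y to its left, z up, the work surface at z = 0. Lengths are in m, angles in rad, forces in N, time in s.
With the tool pointing down it reaches from about 0.4 to 0.825 m from the base axis. Payload 7 kg.
Tool frame: the origin (TCP) lies at the centre of the arm's flange, where the gripper is bolted on; the fingertips stand 178 mm ahead of it and the grasp point (between the pads) lies arm.tcp_to_grasp ahead of it (arm.tcp_to_grasp is the distance from the TCP to the grasp point, in m); z points along the fingers, y is the direction in which the jaws open and shut (so a half turn about z gives the same grasp; the last joint's range is limited). The gripper opens to 88 mm and grips with 3 to 60 N. Pads are 19 mm wide; open, the fingers measure 130 mm over their backs; the gripper's body (78 mm by 193 mm) begins 47 mm behind the grasp point.
Start: joints at [-1.059, 0.359, 0.012, 0, -1.224, -0.288], TCP at [0.15, -0.658, 0.405] pointing down, gripper open.
Joint ranges: [-3.07, 3.07], [-1.43, 2.12], [-1.02, 1.25], [-3.03, 1.67], [-3.05, -0], [-3.03, 3.03]. Speed limits (rad/s): [2.39, 2.39, 3.01, 3.14, 3.14, 3.14].

INTERFACE

Orientations are given as [roll, pitch, yaw] about the fixed x, y, z axes, in that order (R = Rz(yaw) Ry(pitch) Rx(roll)).
In Python, from station import arm gives the robot as it stands.
- The arm moves only by the tool move_arm, never from a script. Its argument "deltas" is a list of rows, each a list of 6 numbers: the shift along the world's x, y, z in mm, then the turn, a rotation vector about the world's x, y, z in degrees. In form: [[tx, ty, tz, ax, ay, az], ...]. A call has exactly 5 rows; each row shifts and turns the commanded pose from where the row before left it; what a row does not reach is not made up. A row lasts 1/12 s, in which the tool goes at most 41.7 mm and 7.16 degrees, less where a joint would pass 70% of its speed; a pose out of reach is approached as far as the arm can. A call with a gripper value outside its range is refused whole. "claw" is the closure in counts, from 0 (fully open) to 255 (shut), set as the call begins (left out, the last holds). The fingers move at their own pace and stop on an object; "squeeze" is the grip in N (left out, the last holds). Time passes only in rows, so rows that do not move let the fingers close, or fill a call up. It gives the time, the measured TCP pose, the force and the opening at its end, in the units of the state.
- arm.get_state(): the state, without advancing time (a new reading comes with each control period).
- arm.grab_frame(name): name is "scene" or "top" or "wrist"; returns the picture (420x560x3 uint8, red, green, blue); there is no depth.
- arm.calibration(name): a dict with "intrinsics" (3x3 intrinsics, pixels), "k1" (the pictures are not rectified: a ray, as slopes to the right and down, at radius r is drawn at 1 + k1 r^2 times it, then the intrinsics apply), "T" (4x4, takes a point from camera to world coordinates); the wrist camera has in their place "mount" (4x4, takes a point from camera to tool coordinates, whose origin is the TCP and whose axes are the flange's). Camera axes: x right, y up, looking along -z (the intrinsics and any distortion apply to the point x, -y, -z); pixel columns grow to the right and rows downward; lengths in m; the calibration is good to about 2 mm. A picture is of the moment at which its call begins: read the wrist's pose just before it. calibration takes no time and is no camera call.
- arm.job_done(): hands the job in, once; it reports no verdict.
Trained networks look in the newest picture that a camera, given by its name, has taken for a name from the list of things; names that differ only in an ending like _2 or _b are one class to them, and where a whole thing is asked for, a point or a joint stands for the part that bears it (a point fixed in the world has none). Each returns a list of dicts, best first, with "score" (0 to 1); they miss things now and then, are a little off and sometimes report something else, mostly with a low value. They report only what shows in the picture. A call takes as long as a camera call. They do not tell look-alikes from the thing itself.
- arm.spot_in(thing, camera): "xy" ([column, row] in pixels, amid what is visible of it).
- arm.masks_of(thing, camera): "pixels" (420x560 bool, what is visible of it) and "xy" ([column, row] in pixels, amid what is visible of it).
- arm.spot_point(thing, camera): "xy" ([column, row] in pixels: a listed point, or the origin of a listed thing).
The state is a dict: "t": time; "q": joint angles; "qd": joint speeds; "joint_efforts": joint torques, N m; "eef_pos": TCP position; "ee_rot": TCP orientation; "force": force on the tool from outside, world axes, zero at the start; "moment": the same for the moment, N m; "width": finger opening in m.
Only numpy, scipy, OpenCV 4.12 (cv2) and the standard library are available. Lean on these libraries where they do the work, as an engineer would, in place of code of your own. Each camera call takes 0.05 s, during which the arm holds its last target. There are 200 camera calls.

## Working session

There is one attempt and no reset: what is moved stays moved. The work goes in short steps, Python scripts to look and compute and a tool call to move; the robot and the scene stay as the last step left them, time stands still between calls to the robot, and variables do not carry over. Pictures are saved under pics/ and viewed, about 8 in all and at most 12, crops included, and the job is handed in when it is done.

Besides the shell and the picture viewer there is one more tool, called as name([rows], argument=value, ...), one row to a line, values as JSON. move_arm: Moves the arm, as the interface text tells. Its arguments: {"type":"object","properties":{"deltas":{"type":"array","items":{"type":"array","items":{"type":"number"}}},"claw":{"type":"number"},"squeeze":{"type":"number"}},"required":["deltas"]}

```bash
mkdir -p pics; ls
python3 - <<'E'
from station import arm
import cv2,numpy as np
s=arm.get_state();print(s['t'],s['eef_pos'],s['ee_rot'],s['width'],arm.tcp_to_grasp)
for c in ('scene','top'):
    im=arm.grab_frame(c);cv2.imwrite(f'pics/{c}0.png',im[:,:,::-1])
    for n in ('pivot','cover_handle','toggle_tip','mark_green_c','mark_black_c','lantern_c','tiers_c','torch_c','jar_c','charger','shelf'):
        print(c,n,[(round(d['score'],2),np.round(d['xy']).tolist()) for d in arm.spot_point(n,c)[:3]])
    k=arm.calibration(c);print(k)
print(arm.calibration('wrist'))
a=cv2.imread('pics/scene0.png');b=cv2.imread('pics/top0.png')
E
```

```text
pics
0.0 [ 0.1497563  -0.65798999  0.40373877] [ 3.13997654e+00 -1.67147986e-04 -2.91788219e+00] 0.08786627104408033 0.1593
scene pivot [(0.59, [309.0, 246.0])]
scene cover_handle [(0.73, [300.0, 252.0])]
scene toggle_tip [(0.23, [379.0, 293.0])]
scene mark_green_c [(0.57, [285.0, 245.0])]
scene mark_black_c [(0.38, [325.0, 260.0])]
scene lantern_c [(0.96, [210.0, 248.0]), (0.63, [199.0, 137.0])]
scene tiers_c []
scene torch_c [(0.82, [178.0, 214.0])]
scene jar_c [(0.62, [380.0, 296.0])]
scene charger [(0.92, [306.0, 253.0])]
scene shelf []
{'intrinsics': array([[391.19516515,   0.        , 278.24488458],
       [  0.        , 391.19516515, 209.67867531],
       [  0.        ,   0.        ,   1.        ]]), 'k1': 0.008761066512401805, 'T': array([[ 0.50208156,  0.81922136, -0.27711094,  0.31862259],
       [-0.86481727,  0.47645191, -0.15838141, -0.13947591],
       [ 0.00228061,  0.31917071,  0.9476945 ,  1.11604619],
       [ 0.        ,  0.        ,  0.        ,  1.        ]])}
top pivot [(0.93, [311.0, 209.0])]
top cover_handle [(0.92, [311.0, 223.0])]
top toggle_tip []
top mark_
[... 547 characters left out ...]
  0.01013843,  0.01667919],
       [ 0.01054388,  0.06208608,  0.9980151 ,  1.44766713],
       [ 0.        ,  0.        ,  0.        ,  1.        ]])}
{'intrinsics': array([[366.74586681,   0.        , 277.90042946],
       [  0.        , 366.74586681, 210.43536331],
       [  0.        ,   0.        ,   1.        ]]), 'k1': -0.09131422444296014, 'mount': array([[ 6.10837688e-04,  9.51140206e-01,  3.08758700e-01,
         8.46895226e-02],
       [ 9.99999736e-01, -7.02218239e-04,  1.84838431e-04,
         3.15982702e-04],
       [ 3.92623255e-04,  3.08758506e-01, -9.51140384e-01,
         1.97012725e-02],
       [ 0.00000000e+00,  0.00000000e+00,  0.00000000e+00,
         1.00000000e+00]])}
```

Run:
```python
import cv2,numpy as np
a=cv2.imread('pics/scene0.png');b=cv2.imread('pics/top0.png')
cv2.imwrite('pics/a.png',cv2.resize(a,(800,600)));cv2.imwrite('pics/b.png',cv2.resize(b,(800,600)))
```

```text
(no output)
```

View pics/a.png

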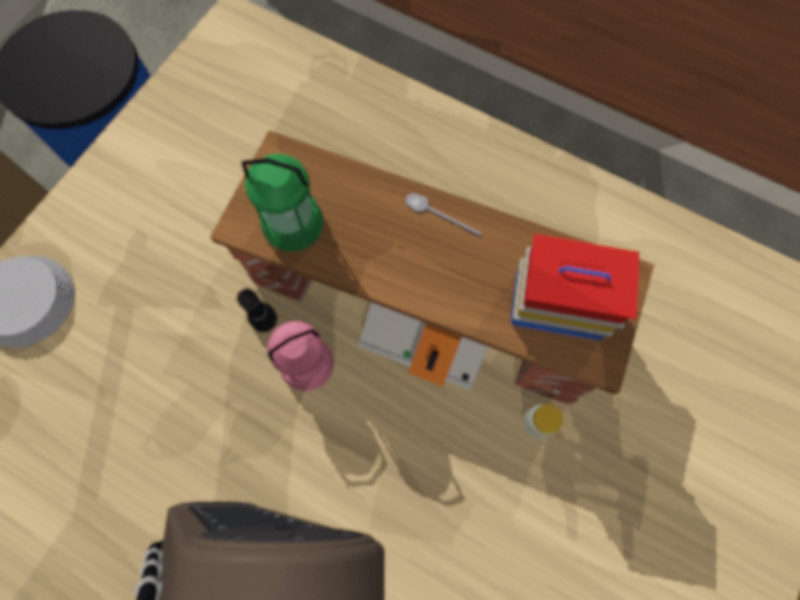

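View pics/b.png

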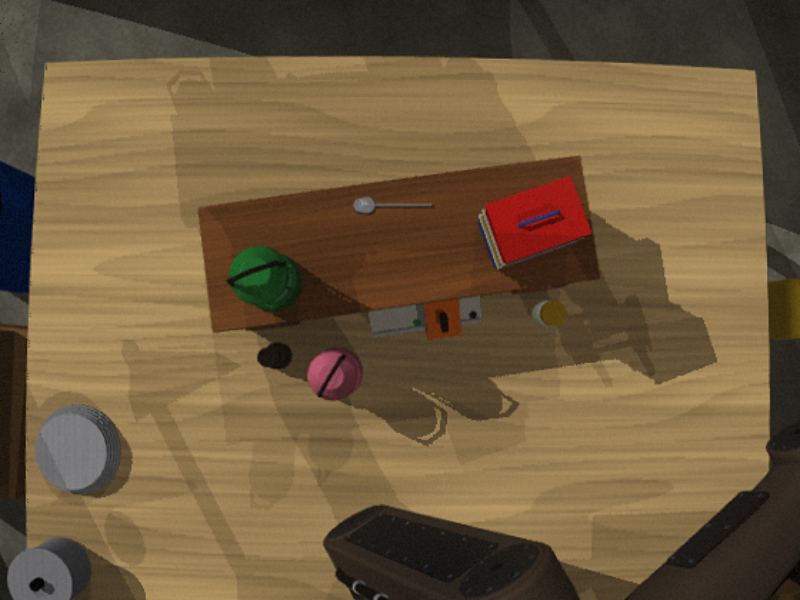

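The scaled scene view shows the green lantern on the plank's left end (285,200). The pink one on the table (300,355) is the look-alike and must not be touched. The orange cover is at (435,355), with the green disc (408,354) on its left and the black disc (465,377) on its right. So the push goes to the charger's +y. Next I'll fit the charger pose.

```bash
cat > h.py <<'E'
import numpy as np
from scipy.optimize import least_squares
from scipy.spatial.transform import Rotation as Ro
n=np.array([-.574,0,.819]);t=np.array([.819,0,.574]);ey=np.array([0,1.,0]);P=np.array([0,0,.075])
def proj(c,T,X):
    X=np.atleast_2d(X);p=(X-T[:3,3])@T[:3,:3]
    s=np.c_[p[:,0],-p[:,1]]/-p[:,2:3]
    s=s*(1+c['k1']*(s**2).sum(1,keepdims=True))
    K=c['intrinsics'];return s*[K[0,0],K[1,1]]+[K[0,2],K[1,2]]
def w(p,X):  # charger -> world, p=x,y,yaw
    return np.atleast_2d(X)@Ro.from_euler('z',p[2]).as_matrix().T+[p[0],p[1],0]
def ground(c,T,uv,z):
    return least_squares(lambda q:(proj(c,T,[q[0],q[1],z])[0]-uv),[.5,0]).x
green=P+.06*ey-.032*t+.004*n; black=P-.06*ey-.032*t+.004*n
handle=lambda c:P+.062*n+c*ey
def wristT(s,c):
    M=np.eye(4);M[:3,:3]=Ro.from_euler('xyz',s['ee_rot']).as_matrix();M[:3,3]=s['eef_pos'];return M@c['mount']
E
python3 - <<'E'
from h import *
from station import arm
a=arm.calibration('scene');b=arm.calibration('top')
A=np.array
obs=[(a,green,A([408,354])*.7),(a,black,A([465,377])*.7),(b,green,A([416.5,323])*.7),(b,black,A([473,315])*.7)]
sh=.004+.12
cor=lambda x,y:A([sh+x,y,.22])
obs+=[(b,cor(.12,.37),A([199,208])*.7),(b,cor(.12,-.37),A([580,157])*.7),(b,cor(-.12,.37),A([213,332])*.7),(b,cor(-.12,-.37),A([599,279])*.7),
 (a,cor(.12,.37),A([268,132])*.7),(a,cor(-.12,.37),A([213,240])*.7),(a,cor(.12,-.37),A([652,264])*.7),(a,cor(-.12,-.37),A([621,388])*.7)]
ho=[(a,A([433,358])*.7),(b,A([442,319])*.7)]
def f(p):
    r=[proj(c,c['T'],w(p,X))[0]-u for c,X,u in obs]
    r+=[proj(c,c['T'],w(p,handle(p[3])))[0]-u for c,u in ho]
    return np.concatenate(r)
r=least_squares(f,[.5,0,.13,0],x_scale=[.1,.1,.1,.1],loss='soft_l1');p=r.x;print(np.round(p,4));print(np.round(r.fun.reshape(-1,2),1).tolist())
# pink: top view lid center, z~.19; torch, jar
def inv(xy):return (Ro.from_euler('z',-p[2]).as_matrix()[:2,:2]@(xy-p[:2]))
for nm,c,u,z in [('pink',b,(335,373),.17),('pinkbase',a,(305,365),.08),('torch',b,(275,356),.1),('jar',b,(553,313),.08)]:
    g=ground(c,c['T'],A(u)*.7,z);print(nm,g,inv(g))
def pose(pt,off):
    R=Ro.from_euler('z',p[2]).as_matrix()@np.c_[-t,ey,-n];return w(p,pt+off*n)[0],Ro.from_matrix(R).as_euler('xyz')
print(pose(handle(p[3]),.1593),pose(handle(p[3]),.26))
s=arm.get_state();R0=Ro.from_euler('xyz',s['ee_rot']);R1=Ro.from_euler('z',p[2])*Ro.from_matrix(np.c_[-t,ey,-n])
print(s['eef_pos'],np.degrees((R1*R0.inv()).as_rotvec()))
E
```

```text
[ 0.566  -0.0179  0.1601 -0.0615]
[[-25.2, -8.9], [-24.5, -9.7], [-23.4, 2.4], [-23.5, 1.9], [-0.0, -0.4], [0.9, -4.7], [1.7, 0.4], [3.1, -4.4], [0.8, -0.5], [-1.6, 0.2], [3.9, -1.3], [2.6, 2.6], [-1.0, 0.9], [0.7, 0.7]]
pink [0.43557841 0.12718629] [-0.10566683  0.16399882]
pinkbase [0.42178262 0.11881381] [-0.12062065  0.15793206]
torch [0.46543952 0.25634205] [-0.05560312  0.28674457]
jar [ 0.55782076 -0.31856562] [-0.05602897 -0.29553795]
(array([ 0.45042905, -0.09882187,  0.2562447 ]), array([-3.14159265,  0.61129936, -2.98153449])) (array([ 0.39336608, -0.10803407,  0.338718  ]), array([-3.14159265,  0.61129936, -2.98153449]))
[ 0.14976009 -0.65815965  0.40467246] [  6.68213299 -34.38817476  -3.53638072]
```

```bash
cat > fit.py <<'E'
from h import *
from station import arm
a=arm.calibration('scene');b=arm.calibration('top')
A=np.array
obs=[(a,green,A([408,354])*.7),(a,black,A([465,377])*.7),(b,green,A([416.5,323])*.7),(b,black,A([473,315])*.7)]
cor=lambda x,y:A([.124+x,y,.22])
so=[(b,cor(.12,.37),A([199,208])*.7),(b,cor(.12,-.37),A([580,157])*.7),(b,cor(-.12,.37),A([213,332])*.7),(b,cor(-.12,-.37),A([599,279])*.7),
 (a,cor(.12,.37),A([268,132])*.7),(a,cor(-.12,.37),A([213,240])*.7),(a,cor(.12,-.37),A([652,264])*.7),(a,cor(-.12,-.37),A([621,388])*.7)]
ho=[(a,A([433,358])*.7),(b,A([442,319])*.7)]
def f(p):
    r=[proj(c,c['T'],w(p,X))[0]-u for c,X,u in obs]
    r+=[proj(c,c['T'],w(p,X+p[4]*ey))[0]-u for c,X,u in so]
    r+=[proj(c,c['T'],w(p,handle(p[3])))[0]-u for c,u in ho]
    return np.concatenate(r)
r=least_squares(f,[.5,0,.13,0,0],x_scale=.1,loss='soft_l1');p=r.x
if __name__=='__main__':
  print(np.round(p,4));print(np.round(r.fun.reshape(-1,2),1).tolist())
  def inv(xy):return (Ro.from_euler('z',-p[2]).as_matrix()[:2,:2]@(xy-p[:2]))
  for nm,c,u,z in [('pink',b,(335,373),.17),('pinkbase',a,(305,365),.08),('torch',b,(275,356),.1),('jar',b,(553,313),.08)]:
    g=ground(c,c['T'],A(u)*.7,z);print(nm,g,inv(g))
  R1=Ro.from_euler('z',p[2])*Ro.from_matrix(np.c_[-t,ey,-n])
  for o in (.1593,.26):print(w(p,handle(p[3])+o*n)[0],R1.as_euler('xyz'))
  s=arm.get_state();R0=Ro.from_euler('xyz',s['ee_rot'])
  print(s['eef_pos'],np.degrees((R1*R0.inv()).as_rotvec()))
E
python3 fit.py
```

```text
[ 0.5754 -0.0891  0.1531  0.0102  0.0768]
[[-1.3, 0.8], [-0.0, 0.4], [0.2, -0.7], [0.0, -1.0], [-1.2, -0.5], [0.0, -3.1], [-0.1, 0.3], [1.6, -2.6], [-0.2, -1.2], [-3.2, -0.8], [2.2, -0.3], [0.0, 3.5], [-1.3, 1.6], [0.8, 1.4]]
pink [0.43557841 0.12718629] [-0.10518464  0.23511504]
pinkbase [0.42178262 0.11881381] [-0.12009575  0.22894405]
torch [0.46543952 0.25634205] [-0.05597894  0.35820726]
jar [ 0.55782076 -0.31856562] [-0.05234032 -0.22406405]
[ 0.44828844 -0.09843543  0.2562447 ] [-3.14159265  0.61129936 -2.98851478]
[ 0.39116255 -0.10724909  0.338718  ] [-3.14159265  0.61129936 -2.98851478]
[ 0.14976009 -0.65815965  0.40467246] [  6.56232295 -34.41259832  -3.92378302]
```

move_arm([
  [14.4, 35.8, 0, 0.44, -2.3, -0.26],
  [14.4, 35.8, 0, 0.44, -2.3, -0.26],
  [14.4, 35.8, 0, 0.44, -2.3, -0.26],
  [14.4, 35.8, 0, 0.44, -2.3, -0.26],
  [14.4, 35.8, 0, 0.44, -2.3, -0.26],
])

```text
t: 1.62
eef_pos: [0.2221, -0.4776, 0.4046]
ee_rot: [-3.137, 0.206, -2.941]
force: [2.1, 0.5, 1.0]
width: 0.0875
```

move_arm([
  [14.4, 35.8, 0, 0.44, -2.3, -0.26],
  [14.4, 35.8, 0, 0.44, -2.3, -0.26],
  [14.4, 35.8, 0, 0.44, -2.3, -0.26],
  [14.4, 35.8, 0, 0.44, -2.3, -0.26],
  [14.4, 35.8, 0, 0.44, -2.3, -0.26],
])

```text
t: 2.03
eef_pos: [0.2939, -0.2987, 0.405]
ee_rot: [-3.137, 0.412, -2.964]
force: [1.5, -0.3, 0.9]
width: 0.0876
```

move_arm([
  [14.4, 35.8, 0, 0.44, -2.3, -0.26],
  [14.4, 35.8, 0, 0.44, -2.3, -0.26],
  [14.4, 35.8, -4, 0.44, -2.3, -0.26],
  [14.4, 35.8, -8, 0.44, -2.3, -0.26],
  [14.4, 35.8, -10, 0.44, -2.3, -0.26],
])

```text
t: 2.45
eef_pos: [0.3589, -0.1399, 0.3882]
ee_rot: [-3.137, 0.594, -2.987]
force: [0.3, -2.2, -0.1]
width: 0.0877
```

Run:
```python
from h import *
from fit import p
from station import arm
import cv2,json,pickle
s=arm.get_state();im=arm.grab_frame('wrist');c=arm.calibration('wrist');T=wristT(s,c)
print(s['t'],s['eef_pos'],s['ee_rot'],s['force'],np.round(s['q'],2))
cv2.imwrite('pics/w1.png',cv2.resize(im[:,:,::-1],(800,600)))
pickle.dump((s,T),open('w1.pkl','wb'))
for k,X in dict(pivot=P,cover_handle=handle(p[3]),mark_green_c=green,mark_black_c=black).items():
    print(k,proj(c,T,w(p,X))[0].round(1),[(round(d['score'],2),np.round(d['xy'],1).tolist()) for d in arm.spot_point(k,'wrist')[:3]])
sc=arm.grab_frame('scene');cv2.imwrite('pics/s1.png',cv2.resize(sc[100:320,130:430,::-1],(800,587)))
```

```text
2.45 [ 0.35885062 -0.13986807  0.38820932] [-3.13666383  0.59385483 -2.98748445] [ 0.31547494 -2.20000599 -0.05845882] [ 0.15 -0.32 -0.81  0.01 -0.49 -1.58]
pivot [295.9 187.1] []
cover_handle [310.8 203.8] [(0.86, [307.2, 202.6])]
mark_green_c [357.  156.9] [(0.56, [237.8, 154.1]), (0.47, [360.6, 155.4])]
mark_black_c [235.9 156.4] [(0.7, [240.2, 150.9])]
```

View pics/w1.png

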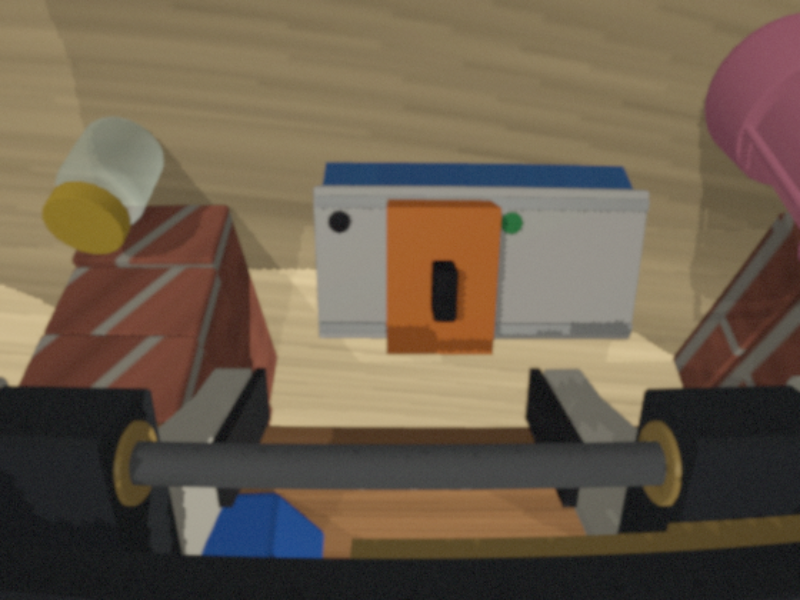

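View pics/s1.png

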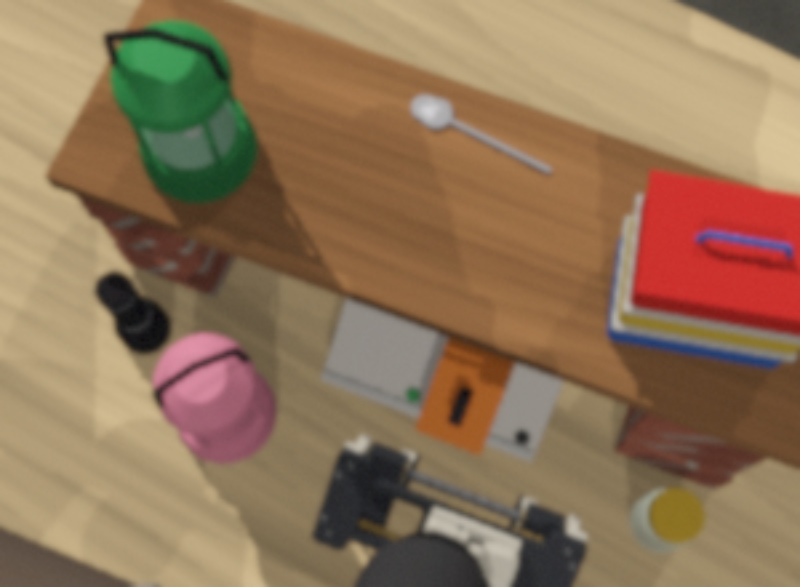

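```bash
cat > fit2.py <<'E'
from h import *
import fit,pickle
from station import arm
c=arm.calibration('wrist');s,T=pickle.load(open('w1.pkl','rb'))
A=np.array
ob=[(green,A([512,223])*.7),(black,A([339.5,221.5])*.7),(P-.078*ey+.056*t,A([320,337])*.7),(P+.158*ey+.056*t,A([631,337])*.7),(P-.078*ey-.056*t,A([316,189])*.7),(P+.158*ey-.056*t,A([648,191])*.7)]
def f(q):
    r=[(proj(c,T,w(q,X))[0]-u) for X,u in ob]+[proj(c,T,w(q,handle(q[3])))[0]-A([445,291])*.7]
    r+=[fit.f(list(q)+[fit.p[4]]).reshape(-1,2)[[0,1,2,3]].ravel()*.7]
    return np.concatenate(r)
r=least_squares(f,fit.p[:4],x_scale=.1,loss='soft_l1');p=r.x
if __name__=='__main__':print(np.round(p,4));print(np.round(r.fun.reshape(-1,2),1).tolist())
E
cat > tgt.py <<'E'
import sys
from fit2 import *
# tgt(yoff_mm, toff, tipn_mm, mode 'y'/'t', tilt_deg): delta from current pose to target
def tgt(y,to,tip,mode,tilt=0,lean=0):
    s=arm.get_state()
    B=np.c_[-t,ey,-n] if mode=='y' else np.c_[-ey,-t,-n]
    B=Ro.from_rotvec(np.radians(lean)*t).as_matrix()@Ro.from_rotvec(-np.radians(tilt)*ey).as_matrix()@B
    R1=Ro.from_euler('z',p[2])*Ro.from_matrix(B)
    X=w(p,P+y*1e-3*ey+to*1e-3*t+tip*1e-3*n-.178*B[:,2])[0]
    R0=Ro.from_euler('xyz',s['ee_rot'])
    d=(X-s['eef_pos'])*1e3;rv=np.degrees((R1*R0.inv()).as_rotvec())
    print((y,to,tip,mode),'d',d.round(1),np.linalg.norm(d).round(),'rot',rv.round(2),'xyz',X.round(4));return X
def where():
    s=arm.get_state();R=Ro.from_euler('xyz',s['ee_rot']).as_matrix()
    q=Ro.from_euler('z',-p[2]).as_matrix()@(s['eef_pos']+.178*R[:,2]-[p[0],p[1],0])-P
    Rc=Ro.from_euler('z',-p[2]).as_matrix()@R
    print('t',round(s['t'],2),'tip y,t,n',(A([q@ey,q@t,q@n])*1e3).round(1),'force ytn',np.round([ (Ro.from_euler('z',-p[2]).as_matrix()@s['force'])@v for v in (ey,t,n)],1),'w',s['width'],'zdev',np.round([Rc[:,2]@ey,Rc[:,2]@t],3),'q',np.round(s['q'],2))
E
python3 fit2.py
python3 - <<'E'
from tgt import *
where()
X=[tgt(p[3]*1e3,0,110,'t',6),tgt(p[3]*1e3,0,57,'t',6)]
print((X[1]-X[0])*1e3, 'ey',w([0,0,p[2]],ey),'n',w([0,0,p[2]],n),'t',w([0,0,p[2]],t))
E
```

```text
[ 0.5746 -0.0877  0.1527  0.0092]
[[0.3, 0.4], [-0.2, 1.0], [-0.5, 1.8], [0.1, 2.1], [-2.2, -1.1], [2.0, -0.4], [0.0, -0.3], [-1.3, 0.5], [-0.5, 0.3], [-0.2, -0.3], [-0.3, -0.5]]
t 2.75 tip y,t,n [-22.6  -6.2 205.4] force ytn [-0.6  0.7  0.3] w 0.08748009907813112 zdev [-0.007 -0.023] q [ 0.14 -0.31 -0.8   0.   -0.49 -1.56]
(np.float64(9.168005975999352), 0, 110, 't') d [ 36.6  36.5 -88.3] 102.0 rot [-52.89 -13.66  71.72] xyz [ 0.3953 -0.106   0.2994]
(np.float64(9.168005975999352), 0, 57, 't') d [  66.7   41.1 -131.7] 153.0 rot [-52.89 -13.66  71.72] xyz [ 0.4254 -0.1014  0.256 ]
[ 30.06808637   4.62690673 -43.407     ] ey [[-0.15209081  0.98836652  0.        ]] n [[-0.56732238 -0.08730013  0.819     ]] t [[0.80947218 0.12456238 0.574     ]]
```

move_arm([
  [2.4, 2.4, -3, -3.53, -0.91, 4.78],
  [2.4, 2.4, -3, -3.53, -0.91, 4.78],
  [2.4, 2.4, -3, -3.53, -0.91, 4.78],
  [2.4, 2.4, -3, -3.53, -0.91, 4.78],
  [2.4, 2.4, -3, -3.53, -0.91, 4.78],
], claw=80, squeeze=15)

```text
t: 3.17
eef_pos: [0.3708, -0.1316, 0.3725]
ee_rot: [-2.767, 0.52, -2.372]
force: [0.8, -0.3, -0.3]
width: 0.0622
```

move_arm([
  [2.4, 2.4, -3, -3.53, -0.91, 4.78],
  [2.4, 2.4, -3, -3.53, -0.91, 4.78],
  [2.4, 2.4, -3, -3.53, -0.91, 4.78],
  [2.4, 2.4, -3, -3.53, -0.91, 4.78],
  [2.4, 2.4, -3, -3.53, -0.91, 4.78],
])

```text
t: 3.58
eef_pos: [0.3829, -0.1197, 0.3575]
ee_rot: [-2.523, 0.296, -1.854]
force: [-0.1, -0.5, -0.7]
width: 0.0601
```

move_arm([
  [2.4, 2.4, -11.6, -3.53, -0.91, 4.78],
  [2.4, 2.4, -11.6, -3.53, -0.91, 4.78],
  [2.4, 2.4, -11.6, -3.53, -0.91, 4.78],
  [2.4, 2.4, -11.6, -3.53, -0.91, 4.78],
  [2.4, 2.4, -11.6, -3.53, -0.91, 4.78],
])

```text
t: 4.0
eef_pos: [0.3962, -0.1214, 0.3096]
ee_rot: [-2.444, 0.009, -1.408]
force: [0.1, 0.3, 0.3]
width: 0.0602
```

move_arm([
  [0, 0, 0, 0, 0, 0],
  [0, 0, 0, 0, 0, 0],
  [0, 0, 0, 0, 0, 0],
  [0, 0, 0, 0, 0, 0],
  [0, 0, 0, 0, 0, 0],
])

```text
t: 4.42
eef_pos: [0.3957, -0.1197, 0.3108]
ee_rot: [-2.442, 0.014, -1.409]
force: [0.6, 0.9, 0.8]
width: 0.0602
```

Run:
```python
from tgt import *
where()
tgt(9,0,110,'t',6),tgt(9,0,57,'t',6)
```

```text
t 4.42 tip y,t,n [ -1.4   2.1 120.1] force ytn [0.8 1.1 0.2] w 0.0601923110745491 zdev [0.017 0.088] q [ 0.18 -0.15 -1.02  0.19 -0.   -0.21]
(9, 0, 110, 't') d [ -0.3  13.5 -11.4] 18.0 rot [-0.64 -1.07 -0.54] xyz [ 0.3954 -0.1062  0.2994]
(9, 0, 57, 't') d [ 29.7  18.1 -54.8] 65.0 rot [-0.64 -1.07 -0.54] xyz [ 0.4254 -0.1015  0.256 ]
```

```bash
cat > kin.py <<'E'
from tgt import *
Rx=lambda a:Ro.from_euler('x',a).as_matrix();Ry=lambda a:Ro.from_euler('y',a).as_matrix();Rz=lambda a:Ro.from_euler('z',a).as_matrix()
def fk(q,k):
    h,lat,L1,e,L2,d,a0=k
    R=Rz(q[0]);x=R@A([a0,lat,h]);R=R@Ry(q[1]);x=x+R@A([0,0,L1]);R=R@Ry(-q[2]);x=x+R@A([L2,0,e]);R=R@Rx(q[3]*SG[0])
    R=R@Ry(-q[4]);x=x+R@A([d,0,0]);return x,R@Rx(q[5]*SG[1])
SG=[1,1]
lo=A([-3.07,-1.43,-1.02,-3.03,-3.05,-3.03]);hi=A([3.07,2.12,1.25,1.67,0,3.03])
E
cat > kfit.py <<'E'
from kin import *
import kin
st=[]
s0=dict(q=A([-1.059,.359,.012,0,-1.224,-.288]),eef_pos=A([.14976,-.65816,.40467]),ee_rot=A([3.13998,-.00017,-2.91788]))
st=[s0,pickle.load(open('w1.pkl','rb'))[0],arm.get_state()]
pickle.dump(st[2],open('w2.pkl','wb'))
for sg in ([1,1],[1,-1],[-1,1],[-1,-1]):
    kin.SG[:]=sg
    def g(k):return np.concatenate([fk(s['q'],k)[0]-s['eef_pos'] for s in st])
    r=least_squares(g,[.3,-.19,.4,0,.4,.1,0])
    Rf=[fk(s['q'],r.x)[1].T@Ro.from_euler('xyz',s['ee_rot']).as_matrix() for s in st]
    print(sg,r.x.round(4),np.abs(g(r.x)).max()); print([R.round(2).tolist() for R in Rf])
E
python3 kfit.py
```

```text
[1, 1] [ 0.0886 -0.1911  0.5552  0.037   0.3348  0.1246  0.1247] 0.0025661265427910918
[[[-0.0, -0.0, 1.0], [-0.84, 0.54, 0.0], [-0.54, -0.84, -0.0]], [[-0.0, 0.01, 1.0], [1.0, 0.0, -0.0], [-0.0, 1.0, -0.01]], [[-0.0, 0.0, 1.0], [-1.0, 0.04, -0.0], [-0.04, -1.0, -0.0]]]
[1, -1] [ 0.0886 -0.1911  0.5552  0.037   0.3348  0.1246  0.1247] 0.0025661265427910918
[[[-0.0, -0.0, 1.0], [-1.0, 0.0, -0.0], [-0.0, -1.0, -0.0]], [[-0.0, 0.01, 1.0], [-1.0, -0.01, 0.0], [0.01, -1.0, 0.01]], [[-0.0, 0.0, 1.0], [-0.93, -0.38, -0.0], [0.38, -0.93, 0.0]]]
[-1, 1] [ 0.0896 -0.1907  0.5564  0.0367  0.3359  0.1262  0.1233] 0.002369285707893465
[[[-0.0, -0.0, 1.0], [-0.84, 0.54, 0.0], [-0.54, -0.84, -0.0]], [[0.0, 0.0, 1.0], [1.0, -0.01, -0.0], [0.01, 1.0, -0.0]], [[0.0, 0.0, 1.0], [-0.91, 0.42, -0.0], [-0.42, -0.91, 0.0]]]
[-1, -1] [ 0.0896 -0.1907  0.5564  0.0367  0.3359  0.1262  0.1233] 0.002369285707893465
[[[-0.0, -0.0, 1.0], [-1.0, 0.0, -0.0], [-0.0, -1.0, -0.0]], [[0.0, 0.0, 1.0], [-1.0, -0.0, 0.0], [0.0, -1.0, 0.0]], [[0.0, 0.0, 1.0], [-1.0, 0.0, 0.0], [-0.0, -1.0, 0.0]]]
```

```bash
cat >> kin.py <<'E'
SG[:]=[-1,-1];K=[.0896,-.1907,.5564,.0367,.3359,.1262,.1233];C=A([[0,0,1],[-1,0,0],[0,-1,0]])
def target(y,to,tip,mode,tilt=0,lean=0):
    B=np.c_[-t,ey,-n] if mode=='y' else np.c_[-ey,-t,-n]
    if isinstance(mode,(int,float)): B=Ro.from_rotvec(np.radians(mode)*n).as_matrix()@np.c_[-t,ey,-n]
    B=Ro.from_rotvec(np.radians(lean)*t).as_matrix()@Ro.from_rotvec(-np.radians(tilt)*ey).as_matrix()@B
    R1=Rz(p[2])@B
    return w(p,P+y*1e-3*ey+to*1e-3*t+tip*1e-3*n-.178*B[:,2])[0],R1
def ik(X,R):
    best=None
    for q0 in ([.15,-.3,-.8,0,-.5,-1],[.5,0,-.5,.5,-.5,-1],[.2,0,-.5,-1,-.5,0]):
        def g(q):
            x,M=fk(q,K);return np.r_[(x-X)*10,(Ro.from_matrix((M@C)@R.T)).as_rotvec()]
        r=least_squares(g,np.clip(q0,lo+.01,hi-.01),bounds=(lo,hi))
        if best is None or r.cost<best.cost:best=r
    x,M=fk(best.x,K);return best.x,(x-X)*1e3,np.degrees(Ro.from_matrix(M@C@R.T).magnitude())
E
python3 - <<'E'
from kin import *
for a in [(9,0,110,'t',0),(9,0,110,'t',-8),(9,0,57,'t',6),(9,0,57,'t',0),(9,0,57,'t',-8),(110,0,57,'t',0),(110,0,57,'t',-8),(-27,0,22,'y',0),(-27,0,22,'y',-8),(-40,0,100,'y',0)]:
    q,e,m=ik(*target(*a));print(a,q.round(2),e.round(1),m.round(1),'marg',np.minimum(q-lo,hi-q).min().round(2))
E
```

```text
(9, 0, 110, 't', 0) [ 0.24 -0.13 -0.97  0.39 -0.12 -0.46] [-0.  0.  0.] 0.0 marg 0.05
(9, 0, 110, 't', -8) [ 0.23 -0.09 -0.86  0.1  -0.33 -0.16] [ 0. -0.  0.] 0.0 marg 0.16
(9, 0, 57, 't', 6) [ 0.2   0.03 -1.02 -2.53 -0.04  2.5 ] [ 8.6 -2.8 10.5] 9.4 marg 0.0
(9, 0, 57, 't', 0) [ 0.23  0.02 -1.01  1.67 -0.05 -1.74] [0.  0.1 2.2] 3.6 marg 0.0
(9, 0, 57, 't', -8) [ 0.22  0.04 -0.91  0.21 -0.15 -0.27] [-0. -0. -0.] 0.0 marg 0.11
(110, 0, 57, 't', 0) [ 0.51 -0.04 -1.02  0.93 -0.19 -1.24] [ 6.2 -0.2  8.1] 6.7 marg 0.0
(110, 0, 57, 't', -8) [ 0.5  -0.01 -0.97  0.75 -0.23 -1.05] [0. 0. 0.] 0.0 marg 0.05
(-27, 0, 22, 'y', 0) [ 0.12  0.16 -1.02 -3.03 -0.22  1.49] [ 0.1 -0.1  0.1] 0.4 marg 0.0
(-27, 0, 22, 'y', -8) [ 0.13  0.16 -0.9  -0.28 -0.04 -1.27] [0. 0. 0.] 0.0 marg 0.04
(-40, 0, 100, 'y', 0) [ 0.08 -0.04 -0.94 -0.56 -0.08 -0.95] [ 0.  0. -0.] 0.0 marg 0.08
```

Run:
```python
from kin import *
for ti in (-8,-12):
  for a in [(-71,0,100,'y',ti),(-71,0,57,'y',ti),(40,0,57,'y',ti),(40,0,120,'y',ti),(-40,0,60,'y',ti),(-40,0,22,'y',ti),(-14,0,22,'y',ti),(80,0,110,'y',ti,5),(80,0,57,'y',ti,5),(80,0,57,'y',ti,-5),(-40,0,57,'y',ti,5),(-40,0,57,'y',ti,-5)]:
    X,R=target(*a);q,e,m=ik(X,R);print(a,q.round(2),e.round(1),m.round(1),'marg',np.minimum(q-lo,hi-q).min().round(2), (Rz(-p[2])@R)[:,2]@ey)
where();s=arm.get_state();R0=Ro.from_euler('xyz',s['ee_rot']).as_matrix()
X,R=target(-75,0,110,'y',-12);print(((X-s['eef_pos'])*1e3).round(1),np.degrees(Ro.from_matrix(R@R0.T).as_rotvec()).round(2))
```

```text
(-71, 0, 100, 'y', -8) [ 0.01  0.02 -0.79 -0.22 -0.3  -1.23] [ 0. -0.  0.] 0.0 marg 0.23 -2.841112499000905e-18
(-71, 0, 57, 'y', -8) [ 0.02  0.11 -0.83 -0.37 -0.17 -1.09] [ 0. -0.  0.] 0.0 marg 0.17 -2.841112499000905e-18
(40, 0, 57, 'y', -8) [ 0.3   0.02 -0.93  0.44 -0.16 -2.14] [0. 0. 0.] 0.0 marg 0.09 -2.841112499000905e-18
(40, 0, 120, 'y', -8) [ 0.32 -0.14 -0.87  0.21 -0.38 -1.91] [ 0. -0.  0.] 0.0 marg 0.15 -2.841112499000905e-18
(-40, 0, 60, 'y', -8) [ 0.09  0.08 -0.86 -0.17 -0.16 -1.35] [ 0. -0.  0.] 0.0 marg 0.16 -2.841112499000905e-18
(-40, 0, 22, 'y', -8) [ 0.1   0.17 -0.88 -0.52 -0.05 -1.  ] [-0.  0. -0.] 0.0 marg 0.05 -2.841112499000905e-18
(-14, 0, 22, 'y', -8) [ 0.16  0.15 -0.91  0.08 -0.04 -1.66] [ 0. -0. -0.] 0.0 marg 0.04 -2.841112499000905e-18
(80, 0, 110, 'y', -8, 5) [ 0.36 -0.12 -0.89  0.03 -0.33 -1.77] [0. 0. 0.] 0.0 marg 0.13 0.08632797795809317
(80, 0, 57, 'y', -8, 5) [ 0.34  0.02 -0.94  0.   -0.13 -1.73] [ 0. -0.  0.] 0.0 marg 0.08 0.08632797795809317
(80, 0, 57, 'y', -8, -5) [ 0.49 -0.01 -0.97  0.9  -0.3  -2.77] [0. 0. 0.] 0.0 marg 0.05 -0.08632797795809319
[... 1042 characters left out ...]
1  -0.84 -0.02 -0.42 -1.72] [0. 0. 0.] 0.0 marg 0.18 0.08527135952512105
(80, 0, 57, 'y', -12, 5) [ 0.33  0.03 -0.89 -0.06 -0.24 -1.66] [0. 0. 0.] 0.0 marg 0.13 0.08527135952512105
(80, 0, 57, 'y', -12, -5) [ 0.47  0.01 -0.91  0.62 -0.35 -2.48] [ 0.  0. -0.] 0.0 marg 0.11 -0.08527135952512102
(-40, 0, 57, 'y', -12, 5) [ 0.03  0.12 -0.78 -0.45 -0.31 -1.01] [0. 0. 0.] 0.0 marg 0.24 0.08527135952512105
(-40, 0, 57, 'y', -12, -5) [ 0.16  0.08 -0.83  0.33 -0.27 -1.92] [-0.  0.  0.] 0.0 marg 0.19 -0.08527135952512102
t 4.42 tip y,t,n [ -1.4   2.1 120.1] force ytn [0.8 1.1 0.2] w 0.0601923110745491 zdev [0.017 0.088] q [ 0.18 -0.15 -1.02  0.19 -0.   -0.21]
[ 59.1 -62.3  18.2] [ 43.85  21.04 -77.26]
```

move_arm([
  [2, -4.2, 5, 2.92, 1.4, -5.15],
  [2, -4.2, 5, 2.92, 1.4, -5.15],
  [2, -4.2, 5, 2.92, 1.4, -5.15],
  [2, -4.2, 5, 2.92, 1.4, -5.15],
  [2, -4.2, 5, 2.92, 1.4, -5.15],
], claw=0)

```text
t: 4.83
eef_pos: [0.4055, -0.1407, 0.3359]
ee_rot: [-2.585, 0.26, -1.884]
force: [0.6, -0.8, 0.2]
width: 0.0857
```

move_arm([
  [4, -4.2, 0, 2.92, 1.4, -5.15],
  [4, -4.2, 0, 2.92, 1.4, -5.15],
  [4, -4.2, 0, 2.92, 1.4, -5.15],
  [4, -4.2, 0, 2.92, 1.4, -5.15],
  [4, -4.2, 0, 2.92, 1.4, -5.15],
])

```text
t: 5.25
eef_pos: [0.4258, -0.1616, 0.3357]
ee_rot: [-2.839, 0.406, -2.419]
force: [0.6, -0.1, 0.5]
width: 0.0878
```

move_arm([
  [6, -4.2, -1.4, 2.92, 1.4, -5.15],
  [6, -4.2, -1.4, 2.92, 1.4, -5.15],
  [6, -4.2, -1.4, 2.92, 1.4, -5.15],
  [6, -4.2, -1.4, 2.92, 1.4, -5.15],
  [6, -4.2, -1.4, 2.92, 1.4, -5.15],
])

```text
t: 5.67
eef_pos: [0.456, -0.1827, 0.3286]
ee_rot: [3.139, 0.403, -2.992]
force: [0.0, 0.6, 0.2]
width: 0.0873
```

```bash
cat >> kin.py <<'E'
def go(*a):
    s=arm.get_state();R0=Ro.from_euler('xyz',s['ee_rot']).as_matrix();X,R=target(*a)
    print(a,'d',((X-s['eef_pos'])*1e3).round(1),'rot',np.degrees(Ro.from_matrix(R@R0.T).as_rotvec()).round(2))
E
python3 - <<'E'
from kin import *
where();go(-75,0,110,'y',-12);go(-75,0,57,'y',-12)
E
```

```text
t 5.67 tip y,t,n [-75.7   0.8 109.2] force ytn [0.6 0.2 0.1] w 0.08727316172210726 zdev [ 0.001 -0.207] q [-0.01  0.03 -0.59 -0.12 -0.56 -1.32]
(-75, 0, 110, 'y', -12) d [-1.2  0.7  0.3] rot [-0.13  0.02  0.14]
(-75, 0, 57, 'y', -12) d [ 28.9   5.3 -43.1] rot [-0.13  0.02  0.14]
```

move_arm([
  [6, 1, -8.6, 0, 0, 0],
  [6, 1, -8.6, 0, 0, 0],
  [6, 1, -8.6, 0, 0, 0],
  [6, 1, -8.6, 0, 0, 0],
  [5, 1, -8.6, 0, 0, 0],
])

```text
t: 6.08
eef_pos: [0.4849, -0.1771, 0.284]
ee_rot: [-3.14, 0.402, -2.984]
force: [0.7, -0.3, -0.3]
width: 0.0878
```

Run:
```python
from kin import *
import cv2
where();go(-68,0,57,'y',-12);go(38,0,57,'y',-12)
im=arm.grab_frame('wrist');cv2.imwrite('pics/w2.png',cv2.resize(im[:,:,::-1],(800,600)))
```

```text
t 6.08 tip y,t,n [-74.7  -0.7  55.7] force ytn [-0.4  0.4 -0.6] w 0.08775648342654108 zdev [ 0.    -0.208] q [ 0.    0.13 -0.6  -0.14 -0.45 -1.3 ]
(-68, 0, 57, 'y', -12) d [-1.1  6.7  1.5] rot [ 0.08  0.03 -0.25]
(38, 0, 57, 'y', -12) d [-17.3 111.4   1.5] rot [ 0.08  0.03 -0.25]
```

View pics/w2.png

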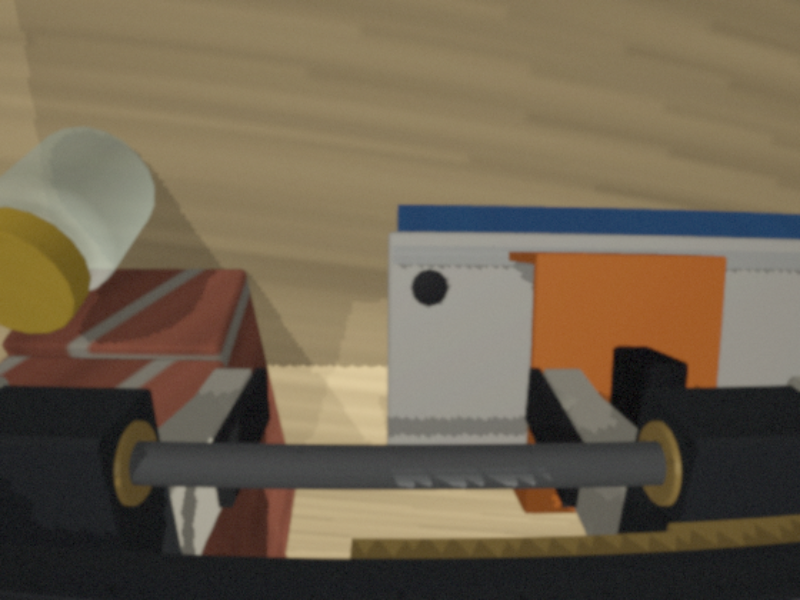

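The fin handle (650,400) is just beyond the +y finger's outer side. I'll push it left with the back of that finger.

move_arm([
  [-1.2, 7.9, 0, 0, 0, 0],
  [-1.2, 7.9, 0, 0, 0, 0],
  [-1.2, 7.9, 0, 0, 0, 0],
  [-1.2, 7.9, 0, 0, 0, 0],
  [-1.2, 7.9, 0, 0, 0, 0],
])

```text
t: 6.55
eef_pos: [0.4785, -0.1376, 0.2849]
ee_rot: [-3.14, 0.402, -2.985]
force: [1.4, -0.9, -1.7]
width: 0.0874
```

move_arm([
  [-1.2, 7.9, 0, 0, 0, 0],
  [-1.2, 7.9, 0, 0, 0, 0],
  [-1.2, 7.9, 0, 0, 0, 0],
  [-1.2, 7.9, 0, 0, 0, 0],
  [-1.2, 7.9, 0, 0, 0, 0],
])

```text
t: 6.97
eef_pos: [0.4725, -0.098, 0.285]
ee_rot: [-3.14, 0.402, -2.985]
force: [0.9, -1.2, 0.3]
width: 0.0878
```

move_arm([
  [-0.9, 5.9, 0, 0, 0, 0],
  [-0.8, 4.9, 0, 0, 0, 0],
  [-0.6, 3.9, 0, 0, 0, 0],
  [-0.6, 3.9, 0, 0, 0, 0],
  [-0.3, 2, 0, 0, 0, 0],
])

```text
t: 7.38
eef_pos: [0.4693, -0.0776, 0.2851]
ee_rot: [-3.141, 0.402, -2.985]
force: [1.5, -1.1, -0.6]
width: 0.0881
```

```bash
cat > look.py <<'E'
from kin import *
import cv2,sys
where()
s=arm.get_state();im=arm.grab_frame('wrist');T=wristT(s,c)
print('handle proj by c mm',{k:proj(c,T,w(p,handle(k*1e-3)))[0].round().tolist() for k in (0,50,100,110)})
print([(round(d['score'],2),np.round(d['xy'],1).tolist()) for d in arm.spot_point('cover_handle','wrist')[:3]])
top=arm.grab_frame('top')
print('top proj',{k:proj(fit.b,fit.b['T'],w(p,handle(k*1e-3)))[0].round(1).tolist() for k in (0,100,110)},[(round(d['score'],2),np.round(d['xy'],1).tolist()) for d in arm.spot_point('cover_handle','top')[:2]])
cv2.imwrite('pics/%s.png'%sys.argv[1],cv2.resize(im[:,:,::-1],(800,600)))
E
python3 look.py w3
```

```text
t 7.38 tip y,t,n [26.1 -0.3 56.8] force ytn [-1.3  0.7 -1.2] w 0.08806831153050639 zdev [ 0.    -0.207] q [ 0.27  0.05 -0.8   0.14 -0.32 -1.81]
handle proj by c mm {0: [222.0, 279.0], 50: [328.0, 280.0], 100: [432.0, 279.0], 110: [452.0, 279.0]}
[(0.78, [420.8, 279.8])]
top proj {0: [313.2, 224.4], 100: [278.6, 229.5], 110: [275.2, 230.0]} [(0.87, [280.8, 228.0])]
```

View pics/w3.png

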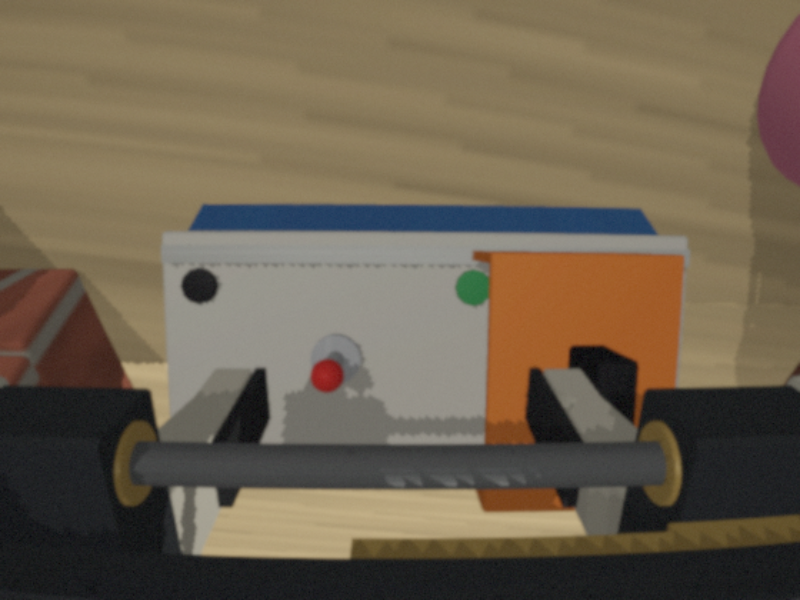

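Cover is at about 95 mm and the toggle is free, with its red ball at (327,376). I'll push on to the stop.

move_arm([
  [-0.4, 2.5, 0, 0, 0, 0],
  [-0.4, 2.5, 0, 0, 0, 0],
  [-0.4, 2.5, 0, 0, 0, 0],
  [-0.4, 2.5, 0, 0, 0, 0],
  [-0.4, 2.5, 0, 0, 0, 0],
])

```text
t: 8.0
eef_pos: [0.4675, -0.0652, 0.2853]
ee_rot: [-3.141, 0.403, -2.986]
force: [1.0, -1.6, -0.2]
width: 0.0878
```

move_arm([
  [-0.2, 1.5, 0, 0, 0, 0],
  [-0.2, 1, 0, 0, 0, 0],
  [-0.2, 1, 0, 0, 0, 0],
  [0, 0, 0, 0, 0, 0],
  [0, 0, 0, 0, 0, 0],
])

```text
t: 8.42
eef_pos: [0.4669, -0.0619, 0.2853]
ee_rot: [-3.141, 0.403, -2.986]
force: [0.6, -0.5, -0.2]
width: 0.0877
```

```bash
python3 look.py w4
```

```text
t 8.42 tip y,t,n [42.  -0.1 56.9] force ytn [-0.6  0.3 -0.5] w 0.08765909050420519 zdev [ 0.    -0.207] q [ 0.31  0.04 -0.84  0.2  -0.3  -1.9 ]
handle proj by c mm {0: [188.0, 278.0], 50: [294.0, 279.0], 100: [399.0, 279.0], 110: [420.0, 278.0]}
[(0.85, [419.0, 280.4])]
top proj {0: [313.2, 224.4], 100: [278.6, 229.5], 110: [275.2, 230.0]} [(0.86, [274.6, 232.3])]
```

move_arm([
  [-0.1, 0.8, 0, 0, 0, 0],
  [-0.1, 0.8, 0, 0, 0, 0],
  [-0.1, 0.8, 0, 0, 0, 0],
  [0, 0, 0, 0, 0, 0],
  [0, 0, 0, 0, 0, 0],
])

```text
t: 9.03
eef_pos: [0.4666, -0.0607, 0.2854]
ee_rot: [-3.14, 0.402, -2.988]
force: [7.0, -15.9, -1.3]
width: 0.0878
```

move_arm([
  [-0.1, 0.8, 0, 0, 0, 0],
  [-0.1, 0.8, 0, 0, 0, 0],
  [0, 0, 0, 0, 0, 0],
  [0, 0, 0, 0, 0, 0],
  [0, 0, 0, 0, 0, 0],
])

```text
t: 9.45
eef_pos: [0.4664, -0.0601, 0.2855]
ee_rot: [-3.139, 0.401, -2.99]
force: [13.2, -28.3, -3.5]
width: 0.0872
```

move_arm([
  [0.5, -4, 0, 0, 0, 0],
  [1.8, -12, 0, 0, 0, 0],
  [2.5, -16, 0, 0, 0, 0],
  [3.5, -22, 0, 0, 0, 0],
  [4, -26, 0, 0, 0, 0],
], claw=255)

```text
t: 9.87
eef_pos: [0.4786, -0.138, 0.2852]
ee_rot: [-3.141, 0.403, -2.984]
force: [0.9, -0.2, -0.4]
width: 0.0598
```

move_arm([
  [0, 0, 0, 0, 0, 0],
  [0, 0, 0, 0, 0, 0],
  [0, 0, 0, 0, 0, 0],
  [0, 0, 0, 0, 0, 0],
  [0, 0, 0, 0, 0, 0],
])

```text
t: 10.28
eef_pos: [0.4784, -0.1373, 0.2852]
ee_rot: [-3.141, 0.402, -2.985]
force: [0.3, 0.4, -0.1]
width: 0.0265
```

```bash
python3 look.py w5
python3 - <<'E'
from kin import *
go(-40,-2,57,'y',-12);go(-40,-2,22,'y',-12);go(-12,-2,22,'y',-12)
E
```

```text
t 10.28 tip y,t,n [-34.3  -0.4  56.9] force ytn [ 0.4  0.2 -0.3] w 0.026471793877469712 zdev [ 0.001 -0.207] q [ 0.11  0.09 -0.68 -0.05 -0.4  -1.48]
handle proj by c mm {0: [350.0, 280.0], 50: [453.0, 279.0], 100: [547.0, 277.0], 110: [564.0, 276.0]}
[]
top proj {0: [313.2, 224.4], 100: [278.6, 229.5], 110: [275.2, 230.0]} [(0.55, [274.7, 230.2])]
(-40, -2, 57, 'y', -12) d [-0.7 -5.6 -0.9] rot [ 0.04  0.06 -0.21]
(-40, -2, 22, 'y', -12) d [ 19.1  -2.6 -29.6] rot [ 0.04  0.06 -0.21]
(-12, -2, 22, 'y', -12) d [ 14.9  25.1 -29.6] rot [ 0.04  0.06 -0.21]
```

View pics/w5.png

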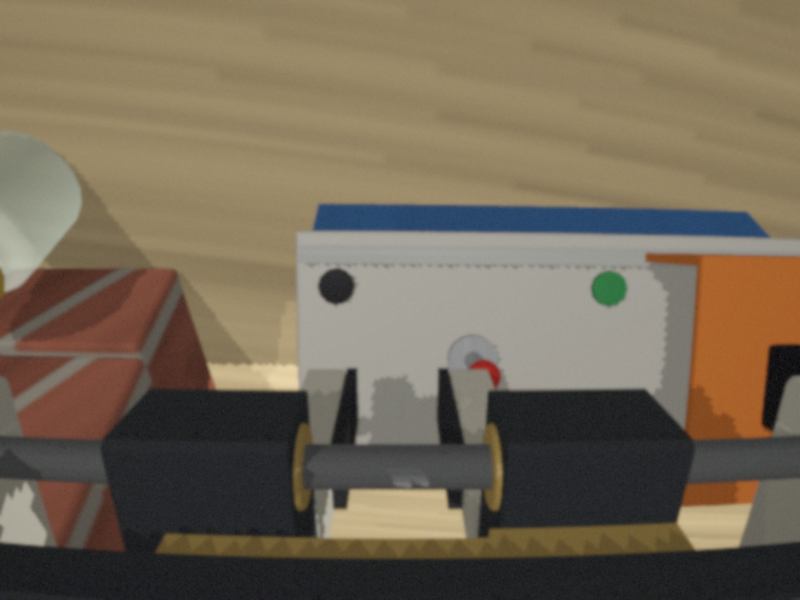

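move_arm([
  [0, -5.6, -1, 0, 0, 0],
  [0, 0, 0, 0, 0, 0],
  [0, 0, 0, 0, 0, 0],
  [0, 0, 0, 0, 0, 0],
  [0, 0, 0, 0, 0, 0],
])

```text
t: 10.9
eef_pos: [0.4787, -0.1434, 0.2843]
ee_rot: [-3.141, 0.403, -2.986]
force: [0.2, 1.4, -0.9]
width: 0.0002
```

move_arm([
  [4, 0.6, -5.8, 0, 0, 0],
  [4, 0.6, -5.8, 0, 0, 0],
  [4, 0.6, -5.8, 0, 0, 0],
  [4, 0.6, -5.8, 0, 0, 0],
  [4, 0.6, -5.8, 0, 0, 0],
])

```text
t: 11.32
eef_pos: [0.4991, -0.1404, 0.2543]
ee_rot: [-3.141, 0.402, -2.986]
force: [-0.4, -0.3, 0.2]
width: 0.0005
```

move_arm([
  [-0.6, 4, 0, 0, 0, 0],
  [-0.6, 4, 0, 0, 0, 0],
  [-0.3, 2, 0, 0, 0, 0],
  [-0.3, 2, 0, 0, 0, 0],
  [-0.3, 2, 0, 0, 0, 0],
])

```text
t: 11.73
eef_pos: [0.4965, -0.1262, 0.2556]
ee_rot: [-3.141, 0.403, -2.986]
force: [-0.6, -0.2, 0.4]
width: 0.0008
```

```bash
python3 look.py w6
```

```text
t 11.73 tip y,t,n [-26.1  -1.1  21.4] force ytn [-0.2 -0.3  0.7] w 0.0007535004226728529 zdev [ 0.    -0.207] q [ 0.13  0.16 -0.69 -0.03 -0.31 -1.52]
handle proj by c mm {0: [346.0, 309.0], 50: [474.0, 307.0], 100: [587.0, 302.0], 110: [607.0, 301.0]}
[]
top proj {0: [313.2, 224.4], 100: [278.6, 229.5], 110: [275.2, 230.0]} [(0.7, [275.7, 230.0])]
```

View pics/w6.png

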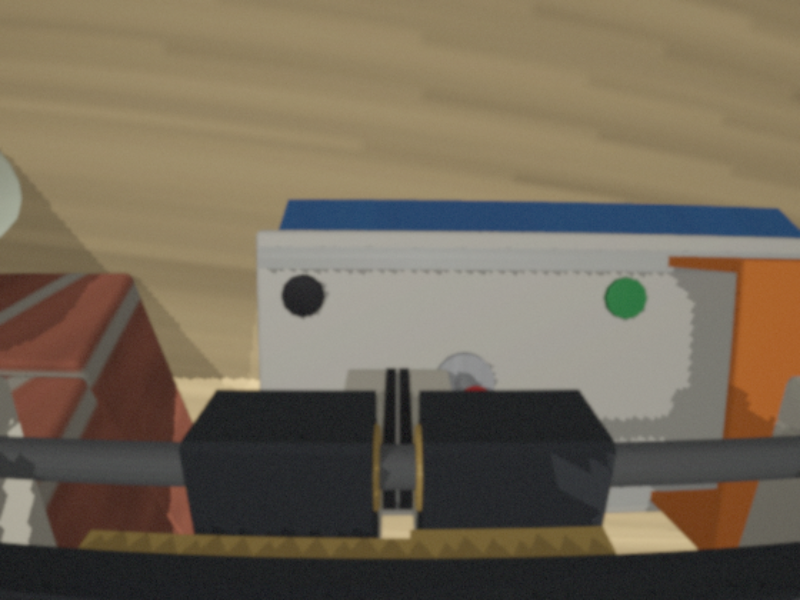

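move_arm([
  [-0.3, 2, 0, 0, 0, 0],
  [-0.3, 2, 0, 0, 0, 0],
  [-0.3, 2, 0, 0, 0, 0],
  [-0.3, 2, 0, 0, 0, 0],
  [-0.3, 2, 0, 0, 0, 0],
])

```text
t: 12.35
eef_pos: [0.4951, -0.1165, 0.2554]
ee_rot: [-3.141, 0.403, -2.986]
force: [0.7, -2.4, 0.9]
width: 0.0003
```

```bash
python3 look.py w7
```

```text
t 12.35 tip y,t,n [-16.3  -1.3  21.2] force ytn [-2.5  0.8  0.6] w 0.000287704378174072 zdev [ 0.    -0.207] q [ 0.16  0.16 -0.71  0.   -0.3  -1.57]
handle proj by c mm {0: [321.0, 310.0], 50: [450.0, 308.0], 100: [567.0, 304.0], 110: [588.0, 303.0]}
[]
top proj {0: [313.2, 224.4], 100: [278.6, 229.5], 110: [275.2, 230.0]} [(0.9, [274.7, 230.0]), (0.75, [307.2, 216.4])]
```

View pics/w7.png

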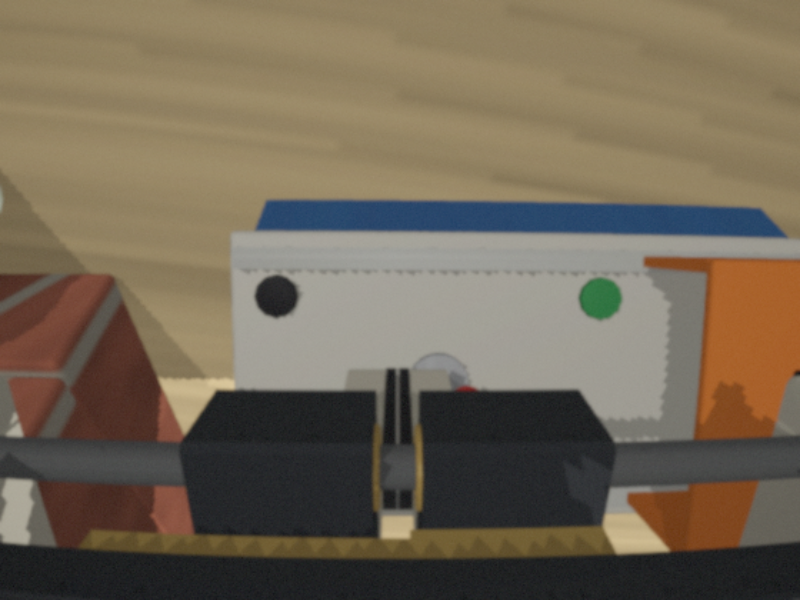

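The toggle is starting to lean: the ball is at (466,390), right of its base at (440,365), with about 2.5 N. I'll carry on in small steps.

move_arm([
  [-0.2, 1, 0, 0, 0, 0],
  [-0.2, 1, 0, 0, 0, 0],
  [-0.2, 1, 0, 0, 0, 0],
  [0, 0, 0, 0, 0, 0],
  [0, 0, 0, 0, 0, 0],
])

```text
t: 12.97
eef_pos: [0.4946, -0.1135, 0.2553]
ee_rot: [-3.141, 0.403, -2.986]
force: [1.4, -3.1, 0.2]
width: 0.0006
```

move_arm([
  [-0.2, 1, 0, 0, 0, 0],
  [-0.2, 1, 0, 0, 0, 0],
  [0, 0, 0, 0, 0, 0],
  [0, 0, 0, 0, 0, 0],
  [0, 0, 0, 0, 0, 0],
])

```text
t: 13.38
eef_pos: [0.4942, -0.1115, 0.2553]
ee_rot: [-3.141, 0.403, -2.986]
force: [4.7, -4.3, -1.9]
width: 0.0004
```

move_arm([
  [-0.2, 1, 0, 0, 0, 0],
  [0, 0, 0, 0, 0, 0],
  [0, 0, 0, 0, 0, 0],
  [0, 0, 0, 0, 0, 0],
  [0, 0, 0, 0, 0, 0],
])

```text
t: 13.8
eef_pos: [0.494, -0.1106, 0.2552]
ee_rot: [-3.141, 0.403, -2.986]
force: [4.2, -4.7, -2.1]
width: 0.0007
```

move_arm([
  [-0.2, 1, 0, 0, 0, 0],
  [0, 0, 0, 0, 0, 0],
  [0, 0, 0, 0, 0, 0],
  [0, 0, 0, 0, 0, 0],
  [0, 0, 0, 0, 0, 0],
])

```text
t: 14.22
eef_pos: [0.4937, -0.1096, 0.2552]
ee_rot: [-3.141, 0.403, -2.986]
force: [3.7, -5.4, -1.8]
width: 0.0003
```

```bash
python3 look.py w8
python3 - <<'E'
from kin import *
import cv2
s=arm.get_state();T=wristT(s,c)
im=cv2.imread('pics/w8.png');sc=arm.grab_frame('scene')
for th in (0,.2,.3,.4,.45):
    X=w(p,P+.032*(np.cos(th)*n+np.sin(th)*ey));print(th,'wrist800',(proj(c,T,X)[0]/.7).round(),'scene',proj(fit.a,fit.a['T'],X)[0].round(1))
cr=im[330:470,330:530];sx,sy=proj(fit.a,fit.a['T'],w(p,P+.03*n))[0].astype(int);print(sx,sy)
s2=sc[sy-30:sy+30,sx-40:sx+40,::-1]
cv2.imwrite('pics/w8c.png',np.vstack([cv2.resize(cr,(428,300)),cv2.resize(s2,(428,300))]))
E
```

```text
t 14.22 tip y,t,n [-9.3 -1.6 21.2] force ytn [-5.9  1.3 -3.1] w 0.00031986692768107527 zdev [ 0.    -0.207] q [ 0.17  0.15 -0.73  0.03 -0.29 -1.61]
handle proj by c mm {0: [302.0, 311.0], 50: [433.0, 309.0], 100: [552.0, 305.0], 110: [573.0, 304.0]}
[(0.37, [410.7, 207.2])]
top proj {0: [313.2, 224.4], 100: [278.6, 229.5], 110: [275.2, 230.0]} [(0.79, [276.8, 230.4]), (0.24, [310.0, 211.3])]
0 wrist800 [425. 409.] scene [306.5 249.6]
0.2 wrist800 [445. 408.] scene [304.3 248.7]
0.3 wrist800 [454. 407.] scene [303.2 248.2]
0.4 wrist800 [463. 406.] scene [302.2 247.6]
0.45 wrist800 [468. 406.] scene [301.7 247.3]
306 249
```

View pics/w8c.png

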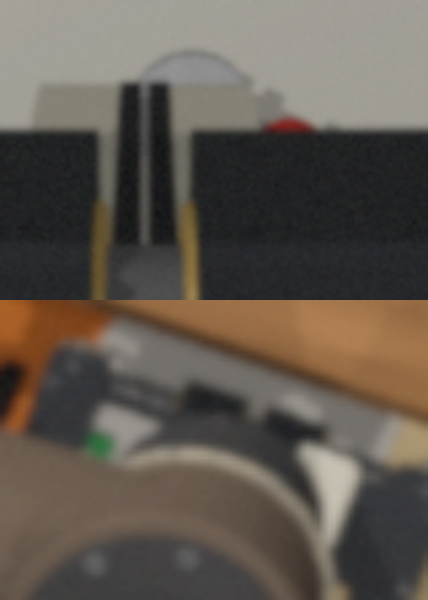

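The ball is at x≈466, which puts the toggle at about 0.42 rad and matches the ~6 N spring force. I'll hold here for over a second.

move_arm([
  [0, 0, 0, 0, 0, 0],
  [0, 0, 0, 0, 0, 0],
  [0, 0, 0, 0, 0, 0],
  [0, 0, 0, 0, 0, 0],
  [0, 0, 0, 0, 0, 0],
])

```text
t: 14.88
eef_pos: [0.4938, -0.1096, 0.2552]
ee_rot: [-3.141, 0.403, -2.986]
force: [2.6, -5.9, -2.0]
width: 0.0009
```

move_arm([
  [0, 0, 0, 0, 0, 0],
  [0, 0, 0, 0, 0, 0],
  [0, 0, 0, 0, 0, 0],
  [0, 0, 0, 0, 0, 0],
  [0, 0, 0, 0, 0, 0],
])

```text
t: 15.3
eef_pos: [0.4938, -0.1096, 0.2552]
ee_rot: [-3.141, 0.403, -2.986]
force: [3.6, -5.1, -2.4]
width: 0.0003
```

move_arm([
  [0, 0, 0, 0, 0, 0],
  [0, 0, 0, 0, 0, 0],
  [0, 0, 0, 0, 0, 0],
  [0, 0, 0, 0, 0, 0],
  [0, 0, 0, 0, 0, 0],
])

```text
t: 15.72
eef_pos: [0.4938, -0.1096, 0.2552]
ee_rot: [-3.141, 0.403, -2.986]
force: [2.9, -4.9, -1.8]
width: 0.0004
```

move_arm([
  [0, 0, 0, 0, 0, 0],
  [0, 0, 0, 0, 0, 0],
  [0, 0, 0, 0, 0, 0],
  [0, 0, 0, 0, 0, 0],
  [0, 0, 0, 0, 0, 0],
])

```text
t: 16.13
eef_pos: [0.4938, -0.1096, 0.2552]
ee_rot: [-3.141, 0.403, -2.986]
force: [3.3, -5.8, -2.0]
width: 0.0002
```

move_arm([
  [0.6, -4, 0, 0, 0, 0],
  [1, -7, 0, 0, 0, 0],
  [1.2, -8, 0, 0, 0, 0],
  [1.2, -8, 0, 0, 0, 0],
  [1.2, -8, 0, 0, 0, 0],
])

```text
t: 16.55
eef_pos: [0.4987, -0.1447, 0.2551]
ee_rot: [-3.141, 0.402, -2.986]
force: [-0.4, -0.8, -0.2]
width: 0.0006
```

```bash
python3 look.py w9
python3 - <<'E'
from kin import *
where()
go(-40,0,57,'y',-12);go(40,0,120,'y',-12,5);go(80,0,120,'y',-12,5);go(80,0,57,'y',-12,5)
s=arm.get_state();T=wristT(s,c)
print([(proj(c,T,w(p,P+.032*(np.cos(th)*n+np.sin(th)*ey)))[0]/.7).round() for th in (0,.3)])
E
```

```text
t 16.55 tip y,t,n [-44.6  -2.1  21.4] force ytn [-0.7 -0.5  0.1] w 0.000604720941582208 zdev [ 0.001 -0.208] q [ 0.08  0.18 -0.65 -0.08 -0.34 -1.42]
handle proj by c mm {0: [395.0, 311.0], 50: [518.0, 308.0], 100: [623.0, 302.0], 110: [640.0, 301.0]}
[]
top proj {0: [313.2, 224.4], 100: [278.6, 229.5], 110: [275.2, 230.0]} []
t 16.75 tip y,t,n [-44.6  -2.1  21.4] force ytn [-0.4 -0.2  0.4] w 0.00031506906189972673 zdev [ 0.    -0.208] q [ 0.08  0.18 -0.65 -0.08 -0.34 -1.43]
(-40, 0, 57, 'y', -12) d [-19.2   1.8  30.4] rot [ 0.02  0.03 -0.12]
(40, 0, 120, 'y', -12, 5) d [-64.4  60.4  81.5] rot [4.07 0.65 2.76]
(80, 0, 120, 'y', -12, 5) d [-70.5  99.9  81.5] rot [4.07 0.65 2.76]
(80, 0, 57, 'y', -12, 5) d [-34.7 105.4  29.9] rot [4.07 0.65 2.76]
[array([535., 409.]), array([562., 408.])]
```

Run:
```python
from kin import *
s=dict(eef_pos=A([.4693,-.0776,.2851]),ee_rot=A([-3.141,.402,-2.985]));T=wristT(s,c)
inv=lambda xy:(Rz(-p[2])[:2,:2]@(xy-p[:2])).round(3)
for uv in ((757,105),(785,170),(775,50),(795,20)):
    print(uv,[(z,inv(ground(c,T,A(uv)*.7,z)).tolist()) for z in (.05,.1,.15,.19)])
s1,T1=pickle.load(open('w1.pkl','rb'))
for uv in ((706,110),(730,60),(735,155)):
    print('w1',uv,[(z,inv(ground(c,T1,A(uv)*.7,z)).tolist()) for z in (.05,.1,.15,.19)])
print('cam w3',inv(T[:2,3]),T[2,3],'cam w1',inv(T1[:2,3]),T1[2,3])
print('top L/R/c',[(z,[inv(ground(fit.b,fit.b['T'],A(u)*.7,z)).tolist() for u in ((307,375),(363,372),(335,400))]) for z in (.06,.12,.18)])
for a in [(80,0,120,'y',-12,8),(80,0,54,'y',-12,8),(40,0,54,'y',-12,8),(-40,0,54,'y',-12,8)]:
    q,e,m=ik(*target(*a));print(a,q.round(2),e.round(1),m.round(1))
```

```text
(757, 105) [(0.05, [-0.109, 0.159]), (0.1, [-0.126, 0.123]), (0.15, [-0.144, 0.087]), (0.19, [-0.158, 0.058])]
(785, 170) [(0.05, [-0.083, 0.183]), (0.1, [-0.108, 0.14]), (0.15, [-0.132, 0.097]), (0.19, [-0.151, 0.063])]
(775, 50) [(0.05, [-0.129, 0.158]), (0.1, [-0.141, 0.122]), (0.15, [-0.196, 0.135]), (0.19, [-0.162, 0.057])]
(795, 20) [(0.05, [-0.14, 0.161]), (0.1, [-0.149, 0.124]), (0.15, [-0.158, 0.088]), (0.19, [-0.165, 0.058])]
w1 (706, 110) [(0.05, [-0.115, 0.165]), (0.1, [-0.145, 0.132]), (0.15, [-0.175, 0.098]), (0.19, [-0.199, 0.071])]
w1 (730, 60) [(0.05, [-0.147, 0.166]), (0.1, [-0.172, 0.132]), (0.15, [-0.196, 0.098]), (0.19, [-0.215, 0.072])]
w1 (735, 155) [(0.05, [-0.083, 0.2]), (0.1, [-0.119, 0.16]), (0.15, [-0.155, 0.12]), (0.19, [-0.184, 0.088])]
cam w3 [-0.173  0.026] 0.2339306101068091 cam w1 [-0.28  -0.019] 0.3246440732703318
top L/R/c [(0.06, [[-0.105, 0.303], [-0.115, 0.185], [-0.165, 0.252]]), (0.12, [[-0.103, 0.294], [-0.113, 0.182], [-0.16, 0.246]]), (0.18, [[-0.1, 0.286], [-0.11, 0.179], [-0.155, 0.24]])]
(80, 0, 120, 'y', -12, 8) [ 0.31 -0.1  -0.82 -0.17 -0.45 -1.53] [0. 0. 0.] 0.0
(80, 0, 54, 'y', -12, 8) [ 0.29  0.06 -0.88 -0.35 -0.24 -1.33] [0. 0. 0.] 0.0
(40, 0, 54, 'y', -12, 8) [ 0.19  0.08 -0.85 -0.48 -0.27 -1.11] [ 0. -0.  0.] 0.0
(-40, 0, 54, 'y', -12, 8) [-0.    0.15 -0.76 -0.61 -0.34 -0.81] [ 0. -0.  0.] 0.0
```

move_arm([
  [-11.2, -1.7, 16.2, 0, 0, 0],
  [-11.2, -1.7, 16.2, 0, 0, 0],
  [-11.2, -1.7, 16.2, 0, 0, 0],
  [-11.2, -1.7, 16.2, 0, 0, 0],
  [-11.2, -1.7, 16.2, 0, 0, 0],
])

```text
t: 17.17
eef_pos: [0.4419, -0.1527, 0.3367]
ee_rot: [-3.141, 0.402, -2.985]
force: [0.4, -0.2, 0.9]
width: 0.0005
```

move_arm([
  [0, 0, 0, 0, 0, 0],
  [0, 0, 0, 0, 0, 0],
  [0, 0, 0, 0, 0, 0],
  [0, 0, 0, 0, 0, 0],
  [0, 0, 0, 0, 0, 0],
], claw=0)

```text
t: 17.58
eef_pos: [0.443, -0.1529, 0.3353]
ee_rot: [-3.141, 0.401, -2.986]
force: [-0.5, -0.2, -0.4]
width: 0.0282
```

Run:
```python
from kin import *
where();go(81,0,120,'y',-12,8);go(81,0,54,'y',-12,8)
import cv2
s=arm.get_state();im=arm.grab_frame('wrist');T=wristT(s,c)
print([(th,(proj(c,T,w(p,P+.032*(np.cos(th)*n+np.sin(th)*ey)))[0]/.7).round()) for th in (0,.3)],'handle110',proj(c,T,w(p,handle(.11)))[0]/.7)
cv2.imwrite('pics/w10.png',cv2.resize(im[:,:,::-1],(800,600)))
```

```text
t 17.58 tip y,t,n [-44.3  -2.4 119.5] force ytn [-0.1 -0.7 -0.1] w 0.02815171501886011 zdev [ 0.001 -0.209] q [ 0.07 -0.03 -0.65 -0.06 -0.55 -1.44]
(81, 0, 120, 'y', -12, 8) d [-13.  100.4   0.4] rot [6.51 0.96 4.43]
(81, 0, 54, 'y', -12, 8) d [ 24.5 106.1 -53.6] rot [6.51 0.96 4.43]
[(0, array([484., 350.])), (0.3, array([502., 350.]))] handle110 [726.95851432 361.79556531]
```

View pics/w10.png

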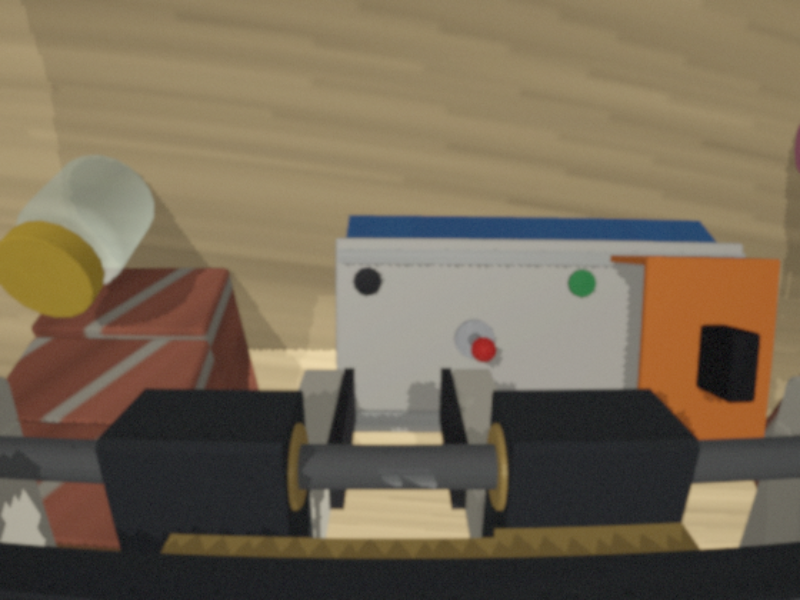

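The toggle has sprung back to centre: the ball is at (484,350), exactly as predicted for 0. The cover is still at 110 mm. Next I'll put the open +y finger beyond the handle.

move_arm([
  [-2.6, 20, 0, 1.3, 0.2, 0.89],
  [-2.6, 20, 0, 1.3, 0.2, 0.89],
  [-2.6, 20, 0, 1.3, 0.2, 0.89],
  [-2.6, 20, 0, 1.3, 0.2, 0.89],
  [-2.6, 20, 0, 1.3, 0.2, 0.89],
])

```text
t: 18.05
eef_pos: [0.4298, -0.0521, 0.3357]
ee_rot: [3.016, 0.403, -2.957]
force: [-0.2, -0.0, 0.4]
width: 0.0657
```

move_arm([
  [0, 0, 0, 0, 0, 0],
  [0, 0, 0, 0, 0, 0],
  [0, 0, 0, 0, 0, 0],
  [0, 0, 0, 0, 0, 0],
  [0, 0, 0, 0, 0, 0],
])

```text
t: 18.47
eef_pos: [0.43, -0.0535, 0.336]
ee_rot: [3.018, 0.404, -2.958]
force: [0.3, 0.3, -0.1]
width: 0.087
```

```bash
python3 look.py w11;python3 - <<'E'
from kin import *
go(81,0,120,'y',-12,8);go(81,0,54,'y',-12,8)
E
```

```text
t 18.47 tip y,t,n [ 79.9   0.  120.4] force ytn [ 0.2  0.2 -0.3] w 0.08697380556568289 zdev [ 0.135 -0.208] q [ 0.29 -0.09 -0.67 -0.15 -0.58 -1.54]
handle proj by c mm {0: [136.0, 254.0], 50: [218.0, 252.0], 100: [296.0, 249.0], 110: [311.0, 249.0]}
[(0.96, [309.7, 249.0])]
top proj {0: [313.2, 224.4], 100: [278.6, 229.5], 110: [275.2, 230.0]} [(0.61, [274.4, 229.3])]
(81, 0, 120, 'y', -12, 8) d [ 0.2  0.9 -0.4] rot [0.01 0.05 0.03]
(81, 0, 54, 'y', -12, 8) d [ 37.6   6.6 -54.5] rot [0.01 0.05 0.03]
```

View pics/w11.png

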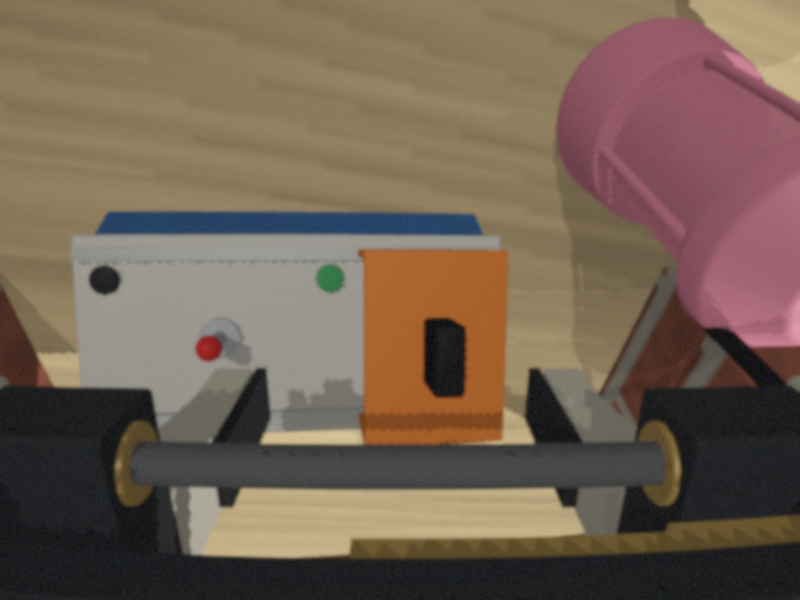

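Run:
```python
from kin import *
s=arm.get_state();T=wristT(s,c)
inv=lambda xy:(Rz(-p[2])[:2,:2]@(xy-p[:2])).round(3)
for uv in ((559,130),(600,205),(683,285),(682,230),(715,335),(750,375)):
    print(uv,[(z,inv(ground(c,T,A(uv)*.7,z)).tolist()) for z in (.01,.05,.15,.17,.19,.209)])
X,R=target(81,0,54,'y',-12,8)
for b in (0,40):
  for sx in (-1,1):
    q=X+R@A([sx*.039,.0965,.112-b*1e-3]);print('body corner',b,sx,inv(q[:2]),q[2].round(3))
```

```text
(559, 130) [(0.01, [-0.097, 0.191]), (0.05, [-0.113, 0.172]), (0.15, [-0.153, 0.123]), (0.17, [-0.161, 0.113]), (0.19, [-0.17, 0.103]), (0.209, [-0.177, 0.094])]
(600, 205) [(0.01, [-0.048, 0.234]), (0.05, [-0.071, 0.208]), (0.15, [-0.129, 0.144]), (0.17, [-0.141, 0.131]), (0.19, [-0.153, 0.118]), (0.209, [-0.164, 0.106])]
(683, 285) [(0.01, [0.02, 0.328]), (0.05, [-0.013, 0.289]), (0.15, [-0.096, 0.19]), (0.17, [-0.113, 0.17]), (0.19, [-0.129, 0.15]), (0.209, [-0.145, 0.132])]
(682, 230) [(0.01, [-0.03, 0.304]), (0.05, [-0.056, 0.268]), (0.15, [-0.121, 0.178]), (0.17, [-0.133, 0.16]), (0.19, [-0.146, 0.142]), (0.209, [-0.159, 0.125])]
(715, 335) [(0.01, [0.077, 0.388]), (0.05, [0.035, 0.34]), (0.15, [-0.068, 0.219]), (0.17, [-0.089, 0.195]), (0.19, [-0.11, 0.171]), (0.209, [-0.129, 0.148])]
(750, 375) [(0.01, [0.134, 0.461]), (0.05, [0.084, 0.402]), (0.15, [-0.04, 0.255]), (0.17, [-0.065, 0.226]), (0.19, [-0.09, 0.196]), (0.209, [-0.113, 0.168])]
body corner 0 -1 [-0.028  0.169] 0.206
body corner 0 1 [-0.1    0.166] 0.175
body corner 40 -1 [-0.044  0.163] 0.242
body corner 40 1 [-0.115  0.161] 0.212
```

Pink's nearest surface is at y≥0.183, against 0.169 for the body corner, so it clears. I'll descend.

move_arm([
  [7.5, 1.5, -10.9, 0, 0, 0],
  [7.5, 1.5, -10.9, 0, 0, 0],
  [7.5, 1.3, -10.9, 0, 0, 0],
  [7.5, 1.3, -10.9, 0, 0, 0],
  [7.5, 1.2, -10.7, 0, 0, 0],
])

```text
t: 19.08
eef_pos: [0.4678, -0.0464, 0.2815]
ee_rot: [3.018, 0.405, -2.958]
force: [0.2, -0.1, 0.3]
width: 0.0878
```

move_arm([
  [0.6, -4, 0, 0, 0, 0],
  [0.8, -5, 0, 0, 0, 0],
  [0.8, -5, 0, 0, 0, 0],
  [0.8, -5, 0, 0, 0, 0],
  [0.8, -5, 0, 0, 0, 0],
])

```text
t: 19.5
eef_pos: [0.4709, -0.0709, 0.2825]
ee_rot: [3.017, 0.405, -2.957]
force: [-1.0, 1.4, -1.6]
width: 0.0877
```

```bash
python3 look.py w12; python3 -c "
from kin import *
go(-37,0,54,'y',-12,8)"
```

```text
t 19.5 tip y,t,n [56.6  0.5 54.8] force ytn [ 1.6 -1.5 -0.9] w 0.08768399212158737 zdev [ 0.136 -0.206] q [ 0.2   0.07 -0.62 -0.26 -0.48 -1.35]
handle proj by c mm {0: [154.0, 283.0], 50: [265.0, 280.0], 100: [368.0, 275.0], 110: [388.0, 274.0]}
[(0.65, [349.7, 278.6])]
top proj {0: [313.2, 224.4], 100: [278.6, 229.5], 110: [275.2, 230.0]} [(0.55, [282.7, 230.4]), (0.38, [307.5, 213.1])]
(-37, 0, 54, 'y', -12, 8) d [ 14.1 -92.7  -0.9] rot [0.   0.14 0.05]
```

move_arm([
  [1.2, -7.9, 0, 0, 0, 0],
  [1.2, -7.9, 0, 0, 0, 0],
  [1.2, -7.9, 0, 0, 0, 0],
  [1.2, -7.9, 0, 0, 0, 0],
  [1.2, -7.9, 0, 0, 0, 0],
])

```text
t: 20.12
eef_pos: [0.4772, -0.1098, 0.2824]
ee_rot: [3.017, 0.405, -2.957]
force: [-1.8, 1.4, 2.5]
width: 0.088
```

move_arm([
  [1.2, -7.9, 0, 0, 0, 0],
  [1.2, -7.9, 0, 0, 0, 0],
  [1.2, -7.9, 0, 0, 0, 0],
  [1.2, -7.9, 0, 0, 0, 0],
  [0.9, -5.9, 0, 0, 0, 0],
])

```text
t: 20.53
eef_pos: [0.4829, -0.1475, 0.2823]
ee_rot: [3.018, 0.405, -2.957]
force: [-0.8, 1.3, 1.7]
width: 0.0877
```

move_arm([
  [0.4, -2.5, 0, 0, 0, 0],
  [0.4, -2.5, 0, 0, 0, 0],
  [0.3, -2, 0, 0, 0, 0],
  [0, 0, 0, 0, 0, 0],
  [0, 0, 0, 0, 0, 0],
])

```text
t: 20.95
eef_pos: [0.484, -0.1543, 0.282]
ee_rot: [3.018, 0.405, -2.957]
force: [0.5, 1.4, -0.2]
width: 0.0874
```

```bash
python3 look.py w13
```

```text
t 20.95 tip y,t,n [-27.9   0.3  54.2] force ytn [ 1.3  0.5 -0.6] w 0.08742199391810665 zdev [ 0.136 -0.207] q [-0.03  0.14 -0.49 -0.37 -0.6  -1.05]
handle proj by c mm {0: [338.0, 277.0], 50: [434.0, 272.0], 100: [517.0, 267.0], 110: [532.0, 266.0]}
[(0.72, [351.3, 276.9])]
top proj {0: [313.2, 224.4], 100: [278.6, 229.5], 110: [275.2, 230.0]} [(0.78, [312.2, 224.2]), (0.7, [290.9, 227.1])]
```

move_arm([
  [0.2, -1.5, 0, 0, 0, 0],
  [0.2, -1.5, 0, 0, 0, 0],
  [0.2, -1.5, 0, 0, 0, 0],
  [0.1, -1, 0, 0, 0, 0],
  [0, 0, 0, 0, 0, 0],
])

```text
t: 21.57
eef_pos: [0.4847, -0.1599, 0.2819]
ee_rot: [3.018, 0.405, -2.957]
force: [0.3, 1.5, 0.4]
width: 0.0877
```

move_arm([
  [0.1, -0.8, 0, 0, 0, 0],
  [0.1, -0.8, 0, 0, 0, 0],
  [0, 0, 0, 0, 0, 0],
  [0, 0, 0, 0, 0, 0],
  [0, 0, 0, 0, 0, 0],
])

```text
t: 21.98
eef_pos: [0.4849, -0.1614, 0.282]
ee_rot: [3.018, 0.405, -2.957]
force: [1.1, 0.3, -0.1]
width: 0.0877
```

```bash
python3 look.py w14
```

```text
t 21.98 tip y,t,n [-35.    0.2  54.4] force ytn [ 0.1  0.8 -0.8] w 0.08766076704169856 zdev [ 0.136 -0.207] q [-0.05  0.15 -0.48 -0.38 -0.61 -1.03]
handle proj by c mm {0: [352.0, 277.0], 50: [446.0, 272.0], 100: [527.0, 267.0], 110: [542.0, 266.0]}
[(0.73, [350.5, 275.2])]
top proj {0: [313.2, 224.4], 100: [278.6, 229.5], 110: [275.2, 230.0]} []
```

move_arm([
  [0.1, -0.8, 0, 0, 0, 0],
  [0.1, -0.8, 0, 0, 0, 0],
  [0, 0, 0, 0, 0, 0],
  [0, 0, 0, 0, 0, 0],
  [0, 0, 0, 0, 0, 0],
])

```text
t: 22.6
eef_pos: [0.485, -0.1622, 0.2818]
ee_rot: [3.016, 0.404, -2.958]
force: [-0.7, 6.6, 0.9]
width: 0.0877
```

```bash
python3 look.py w15
```

```text
t 22.6 tip y,t,n [-35.5   0.1  54.3] force ytn [6.6 0.8 0.6] w 0.0877018765297668 zdev [ 0.137 -0.207] q [-0.06  0.15 -0.48 -0.38 -0.61 -1.03]
handle proj by c mm {0: [353.0, 277.0], 50: [447.0, 272.0], 100: [528.0, 267.0], 110: [543.0, 266.0]}
[(0.59, [351.4, 277.2])]
top proj {0: [313.2, 224.4], 100: [278.6, 229.5], 110: [275.2, 230.0]} []
```

move_arm([
  [0.1, -0.8, 0, 0, 0, 0],
  [0, 0, 0, 0, 0, 0],
  [0, 0, 0, 0, 0, 0],
  [0, 0, 0, 0, 0, 0],
  [0, 0, 0, 0, 0, 0],
])

```text
t: 23.22
eef_pos: [0.4851, -0.1624, 0.2818]
ee_rot: [3.015, 0.404, -2.958]
force: [0.5, 9.2, 1.0]
width: 0.0874
```

move_arm([
  [-0.4, 2.5, 0, 0, 0, 0],
  [-0.6, 4, 0, 0, 0, 0],
  [-0.6, 4, 0, 0, 0, 0],
  [-0.6, 4, 0, 0, 0, 0],
  [0, 0, 0, 0, 0, 0],
])

```text
t: 23.63
eef_pos: [0.4827, -0.1487, 0.282]
ee_rot: [3.018, 0.405, -2.957]
force: [0.4, 0.8, -0.6]
width: 0.0875
```

move_arm([
  [-11.2, -1.7, 16.2, 0, 0, 0],
  [-11.2, -1.7, 16.2, 0, 0, 0],
  [-11.2, -1.7, 16.2, 0, 0, 0],
  [-11.2, -1.7, 16.2, 0, 0, 0],
  [-11.2, -1.7, 16.2, 0, 0, 0],
])

```text
t: 24.05
eef_pos: [0.4263, -0.1578, 0.3637]
ee_rot: [3.018, 0.404, -2.957]
force: [-0.1, -0.6, -1.1]
width: 0.088
```

```bash
python3 look.py w16
python3 - <<'E'
import cv2,numpy as np
from station import arm
sc=arm.grab_frame('scene')[:,:,::-1]
w=cv2.imread('pics/w16.png')
cv2.imwrite('pics/fin.png',np.hstack([cv2.resize(w,(400,300)),cv2.resize(sc,(400,300))]))
for n in ('lantern_c','torch_c','jar_c','tiers_c'):
    print(n,[(round(d['score'],2),np.round(d['xy']).tolist()) for d in arm.spot_point(n,'scene')[:2]])
E
```

```text
t 24.05 tip y,t,n [-22.6   0.  154.2] force ytn [-0.6 -0.8 -0.8] w 0.08801446116033029 zdev [ 0.136 -0.207] q [-0.04 -0.05 -0.5  -0.3  -0.77 -1.14]
handle proj by c mm {0: [290.0, 240.0], 50: [355.0, 238.0], 100: [416.0, 236.0], 110: [427.0, 236.0]}
[(0.81, [288.6, 241.2])]
top proj {0: [313.2, 224.4], 100: [278.6, 229.5], 110: [275.2, 230.0]} [(0.71, [314.4, 225.5])]
lantern_c [(0.83, [197.0, 134.0])]
torch_c [(0.64, [308.0, 247.0]), (0.58, [180.0, 218.0])]
jar_c [(0.84, [381.0, 294.0])]
tiers_c []
```

Run:
```python
import cv2,numpy as np
from station import arm
for cam in ('scene','top'):
    a=cv2.imread(f'pics/{cam}0.png').astype(int);b=arm.grab_frame(cam)[:,:,::-1].astype(int)
    R={'scene':dict(lantern=(165,105,230,178),tiers=(355,165,450,240),torch=(163,198,195,232),pink=(185,222,236,275),jar=(365,280,398,308)),
       'top':dict(lantern=(157,170,213,220),tiers=(332,122,416,190),torch=(178,238,206,260),pink=(213,242,256,282),jar=(370,208,398,230))}[cam]
    for k,(x0,y0,x1,y1) in R.items():
        d=np.abs(a-b).max(2)[y0:y1,x0:x1];print(cam,k,'changed frac',round((d>50).mean(),3))
print('job',arm.job_done())
```

```text
scene lantern changed frac 0.0
scene tiers changed frac 0.0
scene torch changed frac 0.311
scene pink changed frac 0.319
scene jar changed frac 0.0
top lantern changed frac 0.0
top tiers changed frac 0.001
top torch changed frac 0.0
top pink changed frac 0.019
top jar changed frac 0.0
the job is handed in; nothing more can be done
job None
```

The charging job is done and handed in at about 24 s, well inside the 64 s limit.

- **Cover open:** I pushed the cover's handle left with the back of one finger until the force jumped to about 28 N at the stop. The handle measured about 110 mm.
- **Toggle:** I pushed it towards the green marker to about 0.42 rad with a spring force near 6 N. It stayed there from about 14.2 s to 16.1 s. The next picture showed it back at centre.
- **Cover shut:** I pulled it closed to the stop, where the force rose to about 9 N. Once the arm was clear, both the wrist and top cameras put the handle within about 1–2 mm of shut. I lifted the gripper away before handing in.

**Other objects:** the top camera shows the green lantern, tier box, torch and jar unchanged, and the pink look-alike almost so (2% of its pixels changed). The scene camera shows no change at the lantern, tier box or jar.

**Checks that failed or disagreed:**
- **Scene camera:** it showed about 31% of pixels changed around the torch and the pink look-alike. This is probably the arm covering them, as the top camera sees them in place. I checked this only by numbers.
- **Last picture:** I could not view it because the 12-picture limit was reached.
- **Network sightings:** a few were missed or doubled, such as the tier box in the scene view and some handle sightings in the top view.
- **First grasp plan:** turning the jaws up the slope to grip the handle hit the arm's joint limits, so I pushed and pulled with the fingers instead.

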